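# Put two ink moulds back in the row on the rack

### The arm

A 6-joint arm with a two-finger parallel gripper is mounted at the origin on the work surface. World frame = base frame: x ahead of the robot, y to its left, z up, the work surface at z = 0. Lengths are in m, angles in degrees, forces in N, time in s.
With the tool pointing down it reaches from about 0.4 to 0.825 m from the base axis. Payload 7 kg.
Tool frame: the origin (TCP) lies at the very end of the fingers, on their centre line; the grasp point (between the pads) lies hold_point_z behind it (hold_point_z is the distance from the TCP to the grasp point, in m); z points along the fingers, y is the direction in which the jaws open and shut (so a half turn about z gives the same grasp; the last joint's range is limited). The gripper opens to 88 mm and grips with 3 to 60 N. Pads are 19 mm wide; open, the fingers measure 130 mm over their backs; the gripper's body (78 mm by 193 mm) begins 47 mm behind the grasp point.
Start: joints at [82.913, 20.546, 0.682, 0, -70.136, -16.507], TCP at [0.27, 0.619, 0.189] pointing down, gripper open.
Joint ranges: [-176.03, 176.03], [-82.01, 121.73], [-58.28, 71.71], [-173.87, 95.51], [-174.79, -0.11], [-173.66, 173.66]. Speed limits (degrees/s): [136.94, 136.94, 172.46, 180, 180, 180].

### API

Orientations are given as [roll, pitch, yaw] about the fixed x, y, z axes, in that order (R = Rz(yaw) Ry(pitch) Rx(roll)).
In Python, from plant import get_obs, snapshot, close_job, hold_point_z gives the robot as it stands. The module is installed in compiled form; this text tells all that it offers.
- The arm moves only by the tool jog_arm, never from a script. Its argument "commands" is a list of rows, each a list of 4 numbers: the shift along the world's x, y, z in mm, then the turn about the world's z in degrees. In form: [[x, y, z, turn], ...]. A call has exactly 10 rows; each row shifts and turns the commanded pose from where the row before left it; what a row does not reach is not made up. A row lasts 1/12 s, in which the tool goes at most 41.7 mm and 7.16 degrees, less where a joint would pass 70% of its speed; a pose out of reach is approached as far as the arm can. A call is refused whole if a number of a shift passes 41.7 or a number of a turn 7.16, either way. A call with a gripper value outside its range is refused whole. "fingers" is the finger opening in mm, from 0 to 87.6, set as the call begins (left out, the last holds). The fingers move at their own pace and stop on an object; the grip force is fixed at half the most. Time passes only in rows, so rows that do not move let the fingers close, or fill a call up. It gives the time, the measured TCP pose, the force and the opening at its end, in the units of the state.
- get_obs(): the state, without advancing time (a new reading comes with each control period).
- snapshot(name): name is "side" or "top" or "wrist"; returns a dict with "image" (480x640x3 uint8, red, green, blue), "fov_y" (degrees; the focal length in pixels is half the picture's height over the tangent of half this angle, whatever the lens; pixels are square), "cx", "cy" (the principal point, pixels), "dist_coeffs" ([k1, k2, p1, p2, k3] as OpenCV has them; the pictures are not rectified), "rvec" (rotation vector, rad) and "tvec" (3), from world to camera coordinates, as OpenCV has them; the wrist camera has in their place "mount" (4x4, takes a point from camera to tool coordinates, whose origin is the TCP and whose axes are the flange's). Camera axes: x right, y down, z forward; pixel columns grow to the right and rows downward; lengths in m; the calibration is good to about 2 mm. A picture is of the moment at which its call begins: read the wrist's pose just before it. There is no depth.
- close_job(): hands the job in, once; it reports no verdict.
The state is a dict: "clock": time; "joint_pos": joint angles; "qvel": joint speeds; "tau": joint torques, N m; "tool_pos": TCP position; "orientation": TCP orientation; "force": force on the tool from outside, world axes, zero at the start; "moment": the same for the moment, N m; "opening": finger opening in m.
Only numpy, scipy, OpenCV 4.12 (cv2) and the standard library are available. Lean on these libraries where they do the work, as an engineer would, in place of code of your own. Each camera call takes 0.05 s, during which the arm holds its last target.

### The job

Put the two ribbed moulds from the bench on the rack's lower deck beside the one already there, ribs up and running front to back: first the wide one next to it, then the narrow one next to that. Push each gently back until it bears on the back stop, and close the whole row up, so that all three stand square, against the stop and tight side by side against the end wall on the far side from the robot. Leave the other things on the bench where they are.

Things in the scene. Friction and masses are not known exactly. Their poses are not given: they have to be found in the camera images.
- rack: Wooden mould rack on the bench, its open front to the world's +y (the robot's left). Origin on the bench in the front plane of the upper shelf, midway between the end walls; x into the rack, y to its left, z up. Deck: top at z = 30 mm, x = -30 to 130 mm. Inner faces of the two low end walls (15 mm thick, up to z = 75 mm, x = 0 to 130; posts at their corners) at y = +130 mm (left wall, away from the robot) and -130 mm. Fixed.
- rack_lip (a point): Middle of the lower front edge of the upper shelf's lip, 145 mm above the bench, at x = 0 in the rack. The slatted upper shelf covers the deck from here back; the lip is 12 mm thick and reaches up to 200 mm, a carton behind it at the right end up to 220 mm. Nothing overhangs in front of it, so a hand must come in slanting (25 to 40 degrees from vertical) from the front, under the lip.
- fence: Dark steel back stop across the rack's deck, 258 mm long, 14 mm thick, top at z = 60 mm, rigid. Origin at bench level in its front face, at mid-length; axes as the rack's. Its front face stands anywhere from 74 to 82 mm in the rack's x, so a mould pushed fully back still stands out 18 to 26 mm in front of the lip.
- resident: Wide dark wooden mould already on the rack's deck, against the back stop, 3 to 14 mm off the left wall (y = +130), loose: it slides along when its neighbour is pushed against it (up to about 5 N per mould). Same shape as the wide mould, 0.23 to 0.38 kg. Its origin is the centre of its underside, x along its length, y across, z up. 
- wide: Wide dark wooden mould on the bench: 100 mm long, base 64 mm wide and 28 mm high, with a grip rib 26 mm wide along the middle of its whole length, top 70 mm over its underside; 0.23 to 0.38 kg. Both ends alike. Its origin is the centre of its underside, x along its length, y across, z up. Its x starts within 0.4 rad of the world's -y. Between the ribs of touching moulds only 29 to 38 mm are free: do not open the fingers wide there.
- narrow: Narrow dark wooden mould on the bench: as the wide one, but its base is 46 mm wide (rib also 26 mm wide, same length and heights); 0.16 to 0.28 kg. Its origin is the centre of its underside, x along its length, y across, z up. 
- lid_block: Bystander, leave it where it is. Flat wooden block without rib, 120 x 60 x 26 mm. Origin under its centre.
- ink0: Bystander, leave it where it is. Black ink stick 100 x 24 x 14 mm lying on the bench. Origin under its centre.
- ink1: Bystander, leave it where it is. Another black ink stick 100 x 24 x 14 mm. Origin under its centre.
- dish: Bystander, leave it where it is. White bowl, 110 mm across, 30 mm high. Origin under its centre.
- mug: Bystander, leave it where it is. Steel mug, 76 mm across, 85 mm high. Origin under its centre.
- hammer: Bystander, leave it where it is. Hammer lying at the back of the bench. Origin below it near its middle.
- weight_box: Bystander, leave it where it is. Green box 112 x 152 x 75 mm. Origin under its centre.
Mind the look-alikes: they are no part of the job. Leave any pink or white look-alike of the wide alone. What is shaped like the resident but white is not meant.

How it is judged (in metres and radians):
On the way, in this order (a step that is already met when the one before it is completed fails the run):
1. the wide mould, on the deck, bears on the back stop with over 2 N (contact force between wide and fence above 2 N and z of wide in the frame of rack below 0.04 m).
2. then the narrow mould, on the deck, bears on the back stop with over 2 N (contact force between narrow and fence above 2 N and z of narrow in the frame of rack below 0.04 m).
At the end, for the whole second after the job is handed in: All three moulds rest on the deck, upright and square to the rack (0.05 rad), within 3.5 mm of the back stop: the resident within 3.5 mm of the left wall, the wide one within 3.5 mm of the resident, the narrow one beyond the wide one and within 3.5 mm of it (x of resident in the frame of fence between -0.0535 and -0.0485 m and z of resident in the frame of rack between 0.027 and 0.033 m and angle between each of resident, wide, narrow's own z axis and vertical below 0.05 rad and angle between the x axis of each of resident, wide, narrow and the x axis of rack, either way round below 0.05 rad and linear speed of each of resident, wide, narrow below 0.01 m/s and x of wide in the frame of fence between -0.0535 and -0.0485 m and z of wide in the frame of rack between 0.027 and 0.033 m and x of narrow in the frame of fence between -0.0535 and -0.0485 m and z of narrow in the frame of rack between 0.027 and 0.033 m and y of resident in the frame of rack between 0.0945 and 0.0995 m and y of wide in the frame of rack between 0.027 and 0.0355 m and y of narrow in the frame of rack between -0.032 and -0.0195 m and horizontal distance between wide and resident below 0.0675 m and horizontal distance between narrow and wide below 0.0585 m); the robot touches nothing.
It fails at once if a mould was rammed against the stop or its neighbour (over 120 N) (contact force between any of wide, narrow, resident and fence above 120 N or contact force between wide and resident above 120 N or contact force between narrow and wide above 120 N).
It fails at once if a bystander was pushed more than 30 mm (distance of any of lid_block, ink0, ink1, dish, mug, hammer, weight_box from where it was at the start of the episode above 0.03 m).
It also fails if it takes over 72 s, if anything falls off the work surface, if the arm or the gripper's body presses on something with over 40 N, if the wrist force passes 120 N, or if a joint passes its speed limit or range.

## Working session

There is one attempt and no reset: what is moved stays moved. The work goes in short steps, Python scripts to look and compute and a tool call to move; the robot and the scene stay as the last step left them, time stands still between calls to the robot, and variables do not carry over. Pictures are saved under pics/ and viewed, and the job is handed in when it is done.

Besides the shell and the picture viewer there is one more tool, called as name([rows], argument=value, ...), one row to a line, values as JSON. jog_arm: Moves the arm, as the interface text tells. Its arguments: {"type":"object","properties":{"commands":{"type":"array","items":{"type":"array","items":{"type":"number"}}},"fingers":{"type":"number"}},"required":["commands"]}

```bash
ls; mkdir -p pics; python3 - <<'E'
from plant import *
import plant,cv2,numpy as np
print(dir(plant),hold_point_z)
o=get_obs()
for k,v in o.items(): print(k,np.round(v,4))
for n in("side","top","wrist"):
    s=snapshot(n); cv2.imwrite(f"pics/{n}0.png",s["image"][:,:,::-1])
    print(n,{k:np.round(v,4).tolist() for k,v in s.items() if k!="image"})
E
```

```text
pics
['PlanningError', '__builtins__', '__cached__', '__doc__', '__file__', '__loader__', '__name__', '__package__', '__spec__', 'close_job', 'get_obs', 'hold_point_z', 'snapshot'] 0.0188
clock 0.0
joint_pos [ 8.29129e+01  2.05903e+01  6.33300e-01 -2.06000e-02 -7.01369e+01
 -1.65052e+01]
qvel [-0.0607 -0.0461 -0.0081 -0.0099 -0.0054  0.0705]
tau [ 1.00000e-03 -5.82718e+01  2.93056e+01  6.99700e+00  6.90000e-03
 -2.00000e-04]
tool_pos [0.27   0.618  0.1881]
orientation [ 1.799045e+02 -8.100000e-03 -2.359930e+01]
force [-0.4164  0.3167  0.0829]
moment [-0.03    0.006  -0.0348]
opening 0.0875
side {'fov_y': 50.5939, 'cx': 315.6424, 'cy': 234.0219, 'dist_coeffs': [0.041, 0.0, 0.0, 0.0, 0.0], 'rvec': [0.3177, -2.8395, 1.1467], 'tvec': [0.4785, 0.2099, 1.096]}
top {'fov_y': 52.6102, 'cx': 326.0721, 'cy': 237.0759, 'dist_coeffs': [-0.0477, 0.0, 0.0, 0.0, 0.0], 'rvec': [2.1375, -2.1501, 0.1686], 'tvec': [-0.0521, 0.5097, 1.4206]}
wrist {'fov_y': 68.4729, 'cx': 317.8416, 'cy': 239.0103, 'dist_coeffs': [0.0171, 0.0, 0.0, 0.0, 0.0], 'mount': [[0.0007, -0.9548, -0.2973, 0.0812], [1.0, 0.0005, 0.0007, 0.0003], [-0.0005, -0.2973, 0.9548, -0.1954], [0.0, 0.0, 0.0, 1.0]]}
```

View pics/side0.png

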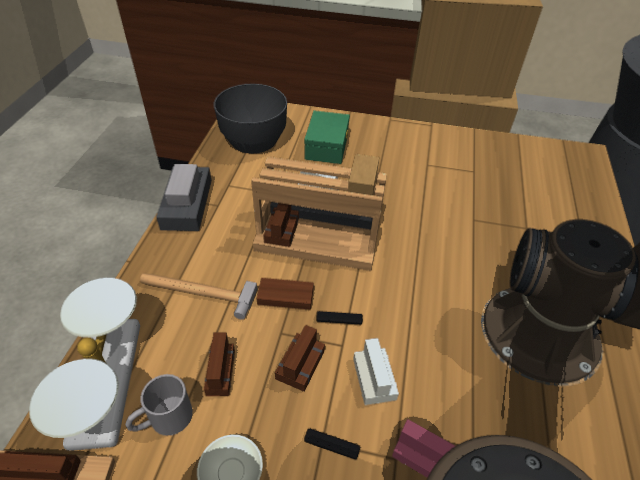

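View pics/top0.png

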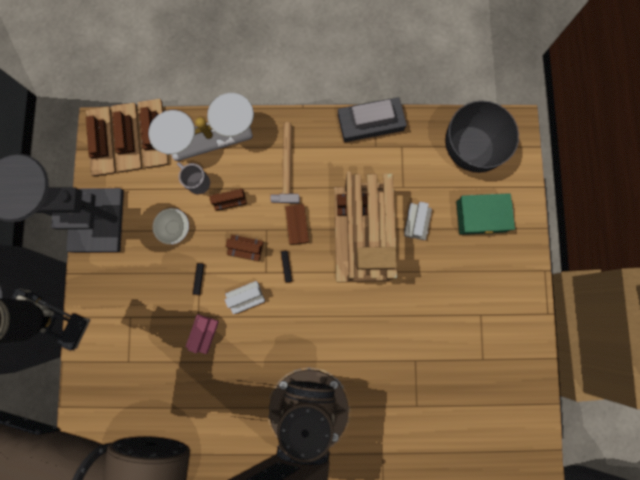

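View pics/wrist0.png

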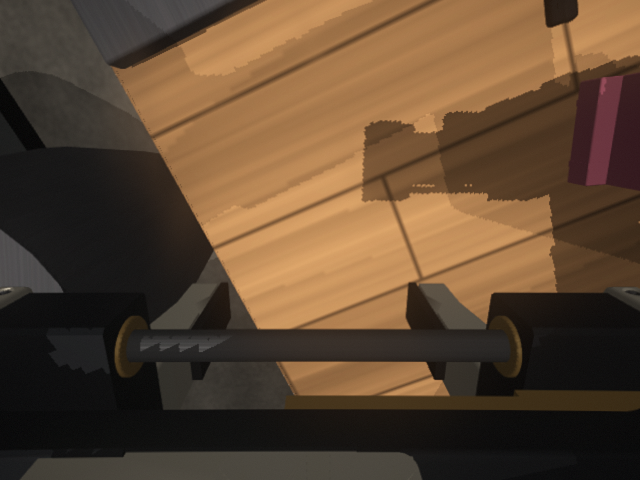

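```bash
cat > h.py <<'E'
import numpy as np, cv2
from plant import *
def cam(s):
    f=240/np.tan(np.radians(s["fov_y"]/2)); K=np.array([[f,0,s["cx"]],[0,f,s["cy"]],[0,0,1]]); return K,np.array(s["dist_coeffs"],float)
def eul(o):
    r,p,y=np.radians(o); c,s=np.cos,np.sin
    Rx=np.array([[1,0,0],[0,c(r),-s(r)],[0,s(r),c(r)]]);Ry=np.array([[c(p),0,s(p)],[0,1,0],[-s(p),0,c(p)]]);Rz=np.array([[c(y),-s(y),0],[s(y),c(y),0],[0,0,1]])
    return Rz@Ry@Rx
def pose(s,o=None):
    if "rvec" in s:
        R=cv2.Rodrigues(np.array(s["rvec"],float))[0];t=np.array(s["tvec"],float).ravel();return R,t
    T=np.eye(4);T[:3,:3]=eul(o["orientation"]);T[:3,3]=o["tool_pos"]
    M=np.linalg.inv(T@np.array(s["mount"]));return M[:3,:3],M[:3,3]
def rays(s,px,o=None):
    K,d=cam(s);R,t=pose(s,o)
    u=cv2.undistortPoints(np.array(px,float).reshape(-1,1,2),K,d).reshape(-1,2)
    D=np.c_[u,np.ones(len(u))]@R; return -R.T@t,D
def plane(s,px,z,o=None):
    C,D=rays(s,px,o); return C+D*((z-C[2])/D[:,2])[:,None]
def proj(s,P,o=None):
    K,d=cam(s);R,t=pose(s,o)
    return cv2.projectPoints(np.array(P,float).reshape(-1,3),cv2.Rodrigues(R)[0],t,K,d)[0].reshape(-1,2)
def load(n):
    import pickle;return pickle.load(open(n,"rb"))
def shot(n,tag,crop=None,sc=1):
    import pickle
    o=get_obs();s=snapshot(n);pickle.dump((s,o),open(f"pics/{tag}.pkl","wb"))
    save(s["image"],tag,crop,sc);return s,o
def save(im,tag,crop=None,sc=1):
    im=im[:,:,::-1]
    if crop: x0,y0,x1,y1=crop; im=im[y0:y1,x0:x1]
    if sc!=1: im=cv2.resize(im,None,fx=sc,fy=sc,interpolation=cv2.INTER_CUBIC)
    cv2.imwrite(f"pics/{tag}.png",im)
E
python3 - <<'E'
from h import *
s,o=shot("side","s1",(130,140,430,340),2.6)
s,o=shot("top","t1",(180,150,440,320),3)
o=get_obs();print(o["clock"])
E
```

```text
0.25
```

View pics/s1.png

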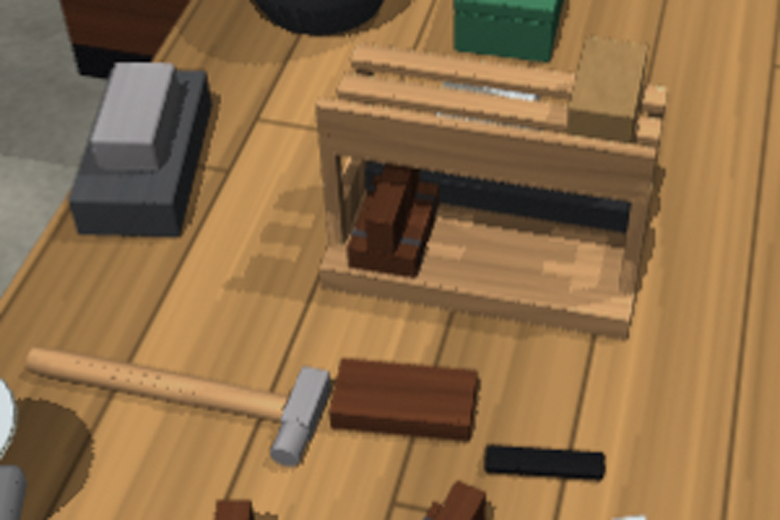

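View pics/t1.png

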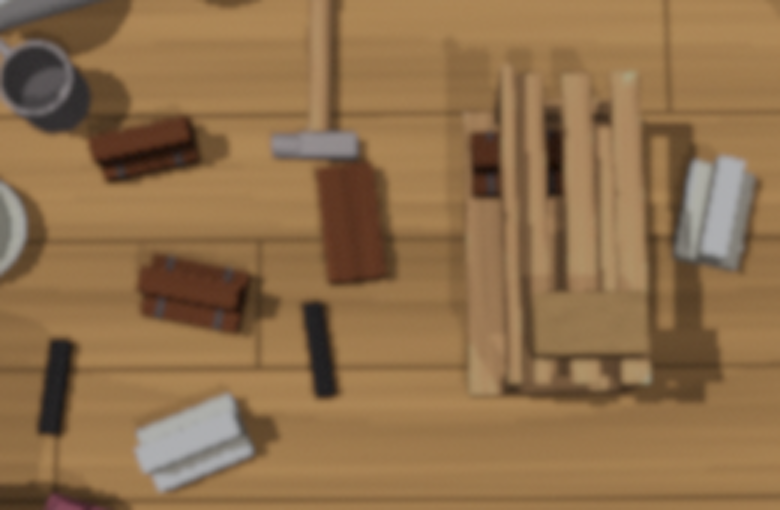

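```bash
python3 - <<'E'
from h import *
s,o=load("pics/s1.pkl"); save(s["image"],"s1z",(245,165,400,275),5)
s,o=load("pics/t1.pkl"); save(s["image"],"t1z",(325,160,405,290),4.5)
print(plane(s,[[334,188],[336,281],[245,247],[228,199]],0.03))
E
```

```text
[[ 0.66335139 -0.08048098  0.03      ]
 [ 0.3779393  -0.08398133  0.03      ]
 [ 0.4818478   0.18973259  0.03      ]
 [ 0.63063667  0.24493037  0.03      ]]
```

View pics/s1z.png

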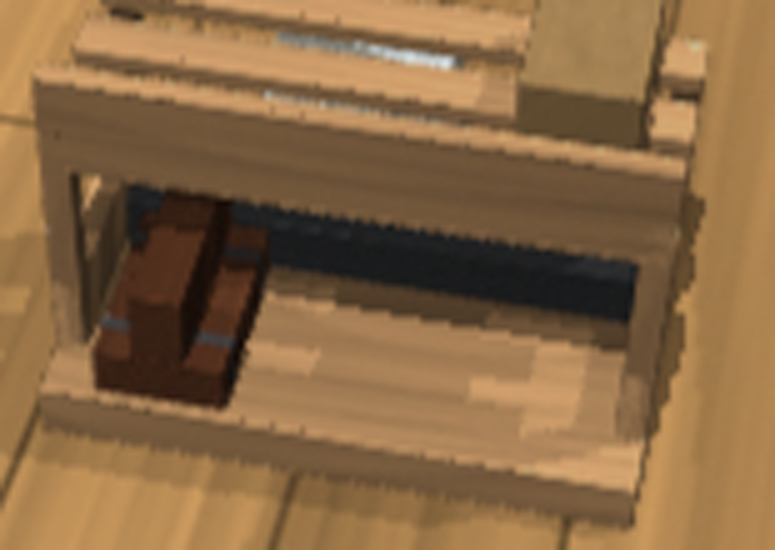

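View pics/t1z.png

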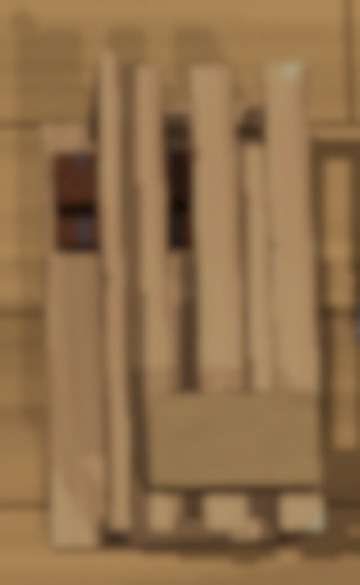

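```bash
python3 - <<'E'
from h import *
s,o=load("pics/s1.pkl")
def z(p): return [[a/5+245-.0,b/5+165] for a,b in p]
def pr(n,p,h): print(n,np.round(plane(s,z(p),h)*1000,1).tolist())
pr("deckfront",[(45,400),(632,492)],.03)
pr("deckfrontbot",[(42,422),(632,522)],.0)
pr("liptop",[(37,75),(685,165)],.2)
pr("lipbot",[(60,172),(670,262)],.145)
pr("fencebot",[(272,267),(450,292),(630,320)],.03)
pr("res",[(97,388),(222,407)],.03)
pr("resrib top front",[(130,297),(180,305)],.1)
t,o=load("pics/t1.pkl")
def z(p): return [[a/4.5+325,b/4.5+160] for a,b in p]
s=t
pr("T deckfront",[(45,125),(53,546)],.03)
pr("T liptop",[(97,52),(107,530)],.2)
pr("T res",[(55,155),(57,250)],.058)
E
```

```text
deckfront [[657.8, -75.7, 30.0], [375.8, -82.8, 30.0]]
deckfrontbot [[665.1, -87.3, 0.0], [373.9, -90.4, 0.0]]
liptop [[661.1, -113.8, 200.0], [375.3, -122.0, 200.0]]
lipbot [[653.9, -112.8, 145.0], [375.4, -119.1, 145.0]]
fencebot [[573.7, -189.2, 30.0], [483.0, -192.6, 30.0], [392.4, -194.0, 30.0]]
res [[635.9, -88.9, 30.0], [574.5, -90.8, 30.0]]
resrib top front [[615.3, -85.5, 100.0], [591.7, -85.9, 100.0]]
T deckfront [[664.0, -83.6, 30.0], [376.9, -86.3, 30.0]]
T liptop [[665.3, -111.4, 200.0], [375.6, -113.6, 200.0]]
T res [[636.1, -89.4, 58.0], [571.3, -90.1, 58.0]]
```

jog_arm([
  [18,-30,14,-7],
  [18,-30,14,-7],
  [18,-30,14,-7],
  [18,-30,14,-7],
  [18,-30,14,-7],
  [18,-30,14,-7],
  [18,-30,14,-7],
  [18,-30,10,-7],
  [18,-30,0,-7],
  [18,-30,0,-7],
], fingers=60)

```text
clock: 1.08
tool_pos: [0.4509, 0.3172, 0.2981]
orientation: [-179.9, 0.1, -93.9]
force: [1.5, 0.3, -0.3]
opening: 0.0601
```

```bash
python3 - <<'E'
from h import *
o=get_obs();print(o["joint_pos"].round(1) if hasattr(o["joint_pos"],'round') else o["joint_pos"],o["tool_pos"],o["orientation"])
E
```

```text
[ 55.5   5.7  -4.7   0.  -79.5 -59.4] [0.45089964 0.31720991 0.29813405] [-1.79938846e+02  9.65689899e-02 -9.39267153e+01]
```

```bash
python3 - <<'E'
from h import *
s,o=shot("wrist","w1")
E
```

```text
(no output)
```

View pics/w1.png

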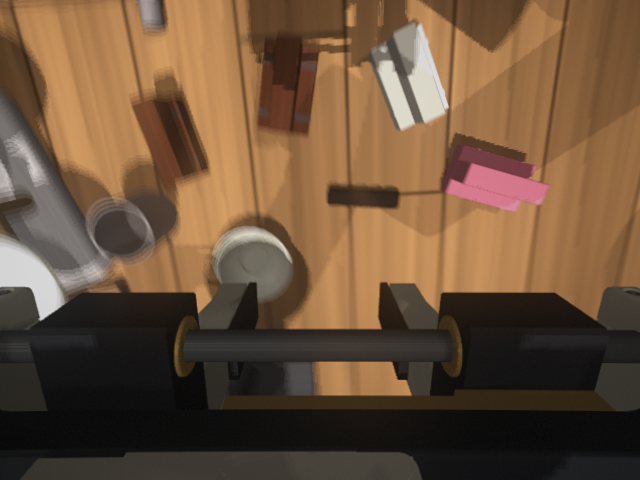

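```bash
python3 - <<'E'
from h import *
s,o=load("pics/w1.pkl"); save(s["image"],"w1z",(120,10,340,200),3.5)
E
```

```text
(no output)
```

View pics/w1z.png

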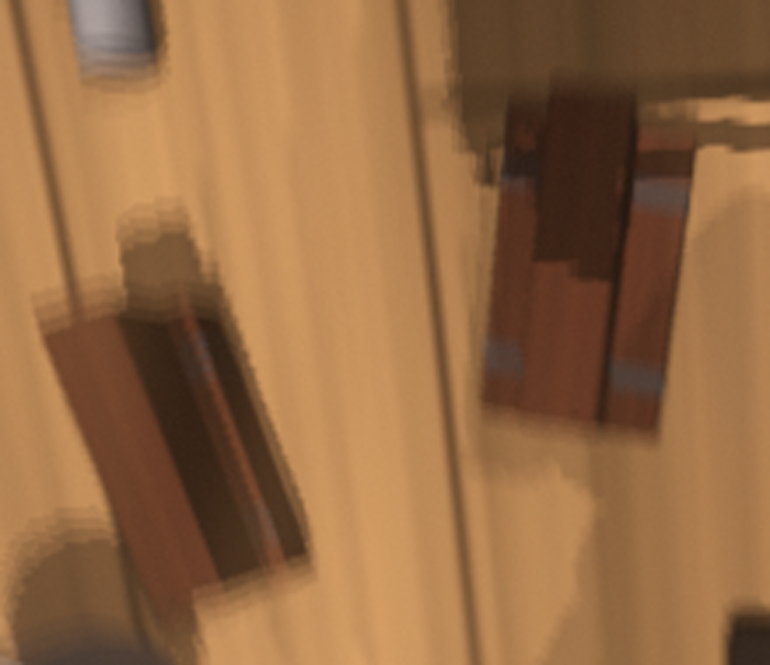

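```bash
cat >> h.py <<'E'
def quad(s,o,pts,h,off,sc,name=""):
    P=plane(s,[[a/sc+off[0],b/sc+off[1]] for a,b in pts],h,o)[:,:2]*1000 # TL,TR,BR,BL
    c=P.mean(0); ax=(P[2]+P[3]-P[0]-P[1])/2; w=(P[1]+P[2]-P[0]-P[3])/2
    print(name,"c",c.round(1),"len",np.linalg.norm(ax).round(1),"ang",np.degrees(np.arctan2(ax[1],ax[0])).round(2),"w",np.linalg.norm(w).round(1))
E
python3 - <<'E'
from h import *
s,o=load("pics/w1.pkl")
quad(s,o,[(552,95),(635,97),(603,425),(522,418)],.07,(120,10),3.5,"wide rib")
quad(s,o,[(510,100),(692,142),(660,435),(483,402)],.028,(120,10),3.5,"wide base")
quad(s,o,[(42,335),(122,318),(220,580),(150,605)],.07,(120,10),3.5,"nar rib")
E
```

```text
wide rib c [479.  188.6] len 94.8 ang 78.53 w 25.8
wide base c [479.7 187.3] len 95.8 ang 78.41 w 63.1
nar rib c [630.4 239.2] len 87.1 ang 100.76 w 26.4
```

jog_arm([
  [6,-17,-24,-2],
  [6,-17,-24,-2],
  [6,-17,-24,-2],
  [6,-17,-24,-1.6],
  [6,-17,-22,0],
  [4,-15,-20,0],
  [0,0,0,0],
  [0,0,0,0],
  [0,0,0,0],
  [0,0,0,0],
], fingers=50)

```text
clock: 1.97
tool_pos: [0.4848, 0.2196, 0.1603]
orientation: [-179.9, 0.1, -101.2]
force: [-0.1, 0.0, 0.1]
opening: 0.0499
```

```bash
python3 - <<'E'
from h import *
s,o=shot("wrist","w2");print(o["tool_pos"],o["orientation"])
E
```

```text
[0.4847937  0.21963751 0.16030499] [-1.79920972e+02  8.78458628e-02 -1.01152969e+02]
```

View pics/w2.png

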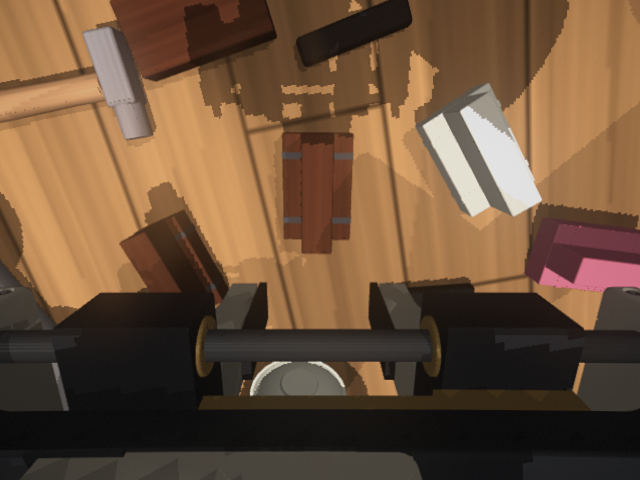

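```bash
python3 - <<'E'
from h import *
s,o=load("pics/w2.pkl"); save(s["image"],"w2z",(265,115,375,265),4)
E
```

```text
(no output)
```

View pics/w2z.png

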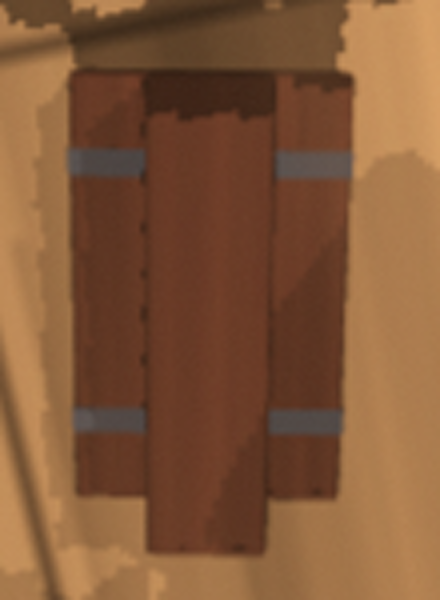

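```bash
python3 - <<'E'
from h import *
s,o=load("pics/w2.pkl")
quad(s,o,[(146,75),(276,75),(267,553),(147,553)],.07,(265,115),4,"wide rib")
quad(s,o,[(70,73),(353,73),(340,497),(76,495)],.028,(265,115),4,"wide base")
E
```

```text
wide rib c [480.2 191.5] len 98.3 ang 78.38 w 25.5
wide base c [480.2 191.7] len 98.5 ang 78.39 w 63.6
```

jog_arm([
  [1,2,-30,-0.4],
  [0.8,1.3,-30,0],
  [0,0,-30,0],
  [0,0,-20,0],
  [0,0,-14,0],
  [0,0,0,0],
  [0,0,0,0],
  [0,0,0,0],
  [0,0,0,0],
  [0,0,0,0],
])

```text
clock: 2.85
tool_pos: [0.4867, 0.2226, 0.0364]
orientation: [-179.9, 0.1, -101.6]
force: [0.3, -0.1, -0.5]
opening: 0.0502
```

jog_arm([
  [0,0,0,0],
  [0,0,0,0],
  [0,0,0,0],
  [0,0,0,0],
  [0,0,0,0],
  [0,0,0,0],
  [0,0,0,0],
  [0,0,10,0],
  [0,0,20,0],
  [0,0,30,0],
], fingers=10)

```text
clock: 3.68
tool_pos: [0.4845, 0.2207, 0.0942]
orientation: [179.8, -0.2, -101.6]
force: [-0.3, 0.4, -0.7]
opening: 0.0101
```

```bash
python3 - <<'E'
from h import *
s,o=shot("wrist","w3");print(o["clock"],o["tool_pos"],o["orientation"],o["opening"],o["force"])
s,o=shot("side","s3")
E
```

```text
3.6833 [0.48452738 0.22065192 0.09416495] [ 179.82859333   -0.21937923 -101.61003888] 0.010098663337426534 [-0.27319504  0.39738491 -0.68610889]
```

View pics/w3.png

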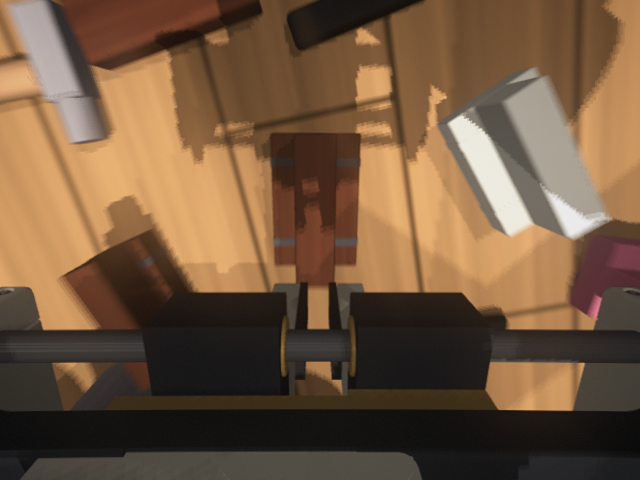

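View pics/s3.png

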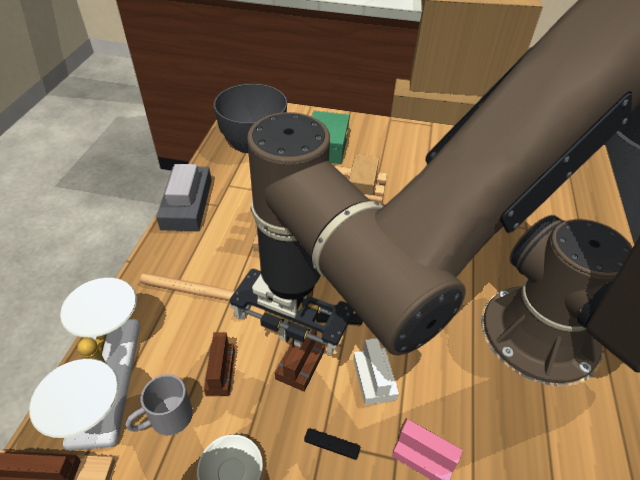

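```bash
python3 - <<'E'
from h import *
s,o=load("pics/w3.pkl"); save(s["image"],"w3z",(255,120,385,390),2.9)
quad(s,o,[(296,133),(337,133),(335,283),(296,283)],.07,(0,0),1,"wide rib")
quad(s,o,[(271,133),(360,133),(356,265),(274,265)],.028,(0,0),1,"wide base")
print(proj(s,[[*o["tool_pos"]]],o), proj(s,[o["tool_pos"]+np.array([0,0,.0188])],o))
o=get_obs();print(o["tool_pos"])
E
```

```text
wide rib c [479.8 190.5] len 97.3 ang 77.96 w 25.4
wide base c [480.8 192.1] len 100.4 ang 78.09 w 64.2
[[318.25711166 271.70535551]] [[318.38161071 284.85750077]]
[0.48867669 0.22371755 0.10017582]
```

View pics/w3z.png

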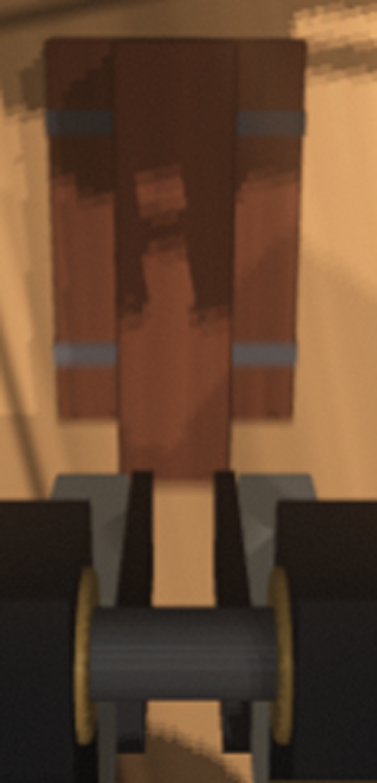

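```bash
python3 - <<'E'
from h import *
s,_=load("pics/s3.pkl"); w,o=load("pics/w3.pkl")
print(o["tool_pos"],proj(s,[o["tool_pos"],o["tool_pos"]+np.array([0,0,.066])]))
C=np.array([480.5,191.5,0])/1000;a=np.radians(78.3);u=np.array([np.cos(a),np.sin(a),0]);v=np.array([-u[1],u[0],0])
pts=[C+sx*.05*u+sy*.013*v+[0,0,.07] for sx,sy in((-1,-1),(-1,1),(1,1),(1,-1))]
print(proj(s,pts))
save(s["image"],"s3z",(220,260,380,400),5)
t,_=shot("top","t3",(180,150,340,290),4); print("top",(proj(t,pts)-[180,150])*4, (proj(t,[get_obs()["tool_pos"]])-[180,150])*4)
print("side",(proj(s,pts)-[220,260])*5,(proj(s,[o["tool_pos"]])-[220,260])*5)
E
```

```text
[0.48452738 0.22065192 0.09416495] [[293.99431225 351.96127801]
 [293.56817715 332.17828237]]
[[304.65972565 323.61528658]
 [316.55389429 328.25521003]
 [294.66253744 369.99973295]
 [282.11409098 364.73041446]]
top [[319.01229591 378.76366156]
 [311.32225208 413.25197261]
 [178.61603957 386.50391562]
 [186.63176792 352.1881015 ]] [[198.6693349  367.91384586]]
side [[423.29862827 318.0764329 ]
 [482.76947144 341.27605016]
 [373.3126872  549.99866476]
 [310.57045492 523.65207229]] [[369.97156123 459.80639004]]
```

View pics/s3z.png

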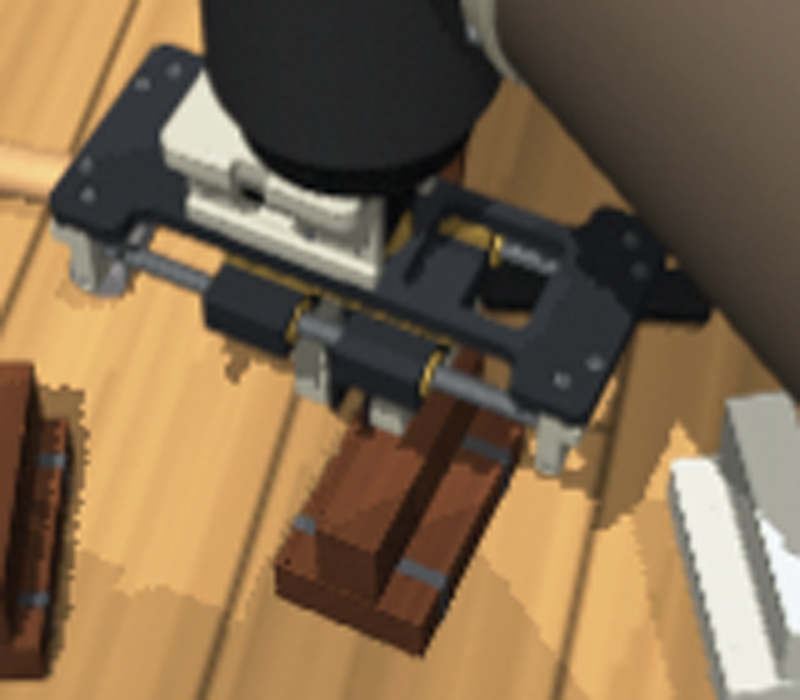

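View pics/t3.png

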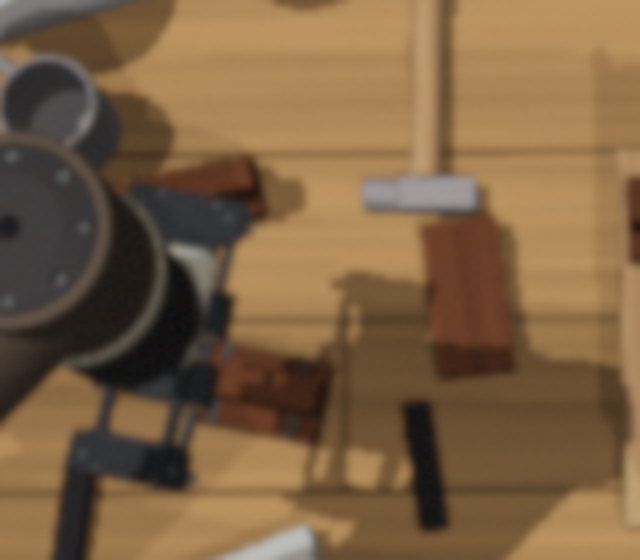

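jog_arm([
  [0,-8,-10,0],
  [0,0,-10,0],
  [0,0,-6,0],
  [0,0,-3,0],
  [0,0,-2,0],
  [0,0,-2,0],
  [0,0,-2,0],
  [0,0,-1,0],
  [0,0,0,0],
  [0,0,0,0],
])

```text
clock: 4.67
tool_pos: [0.4861, 0.2139, 0.0592]
orientation: [-180.0, 0.0, -101.6]
force: [-0.7, 0.4, 0.8]
opening: 0.0102
```

jog_arm([
  [0,0,-7,0],
  [0,0,-5,0],
  [0,0,-3,0],
  [0,0,-2,0],
  [0,0,-2,0],
  [0,0,-2,0],
  [0,0,-2,0],
  [0,0,-2,0],
  [0,0,0,0],
  [0,0,0,0],
])

```text
clock: 5.5
tool_pos: [0.4859, 0.2138, 0.034]
orientation: [180.0, -0.0, -101.6]
force: [0.4, -0.6, -0.9]
opening: 0.0098
```

jog_arm([
  [0,0,-1,0],
  [0,0,-1,0],
  [0,0,-1,0],
  [0,0,-1,0],
  [0,0,-1,0],
  [0,0,-1,0],
  [0,0,-1,0],
  [0,0,-1,0],
  [0,0,0,0],
  [0,0,0,0],
])

```text
clock: 6.33
tool_pos: [0.4866, 0.2141, 0.0314]
orientation: [-179.9, 0.1, -101.5]
force: [-20.8, -5.3, 56.0]
opening: 0.0101
```

```bash
python3 - <<'E'
from h import *
s,o=shot("wrist","w4");print(o["clock"],o["tool_pos"],o["force"])
s,_=shot("side","s4",(220,260,380,400),5)
E
```

```text
6.3333 [0.48655059 0.21410463 0.03143946] [-20.80060611  -5.28294299  55.97906927]
```

View pics/w4.png

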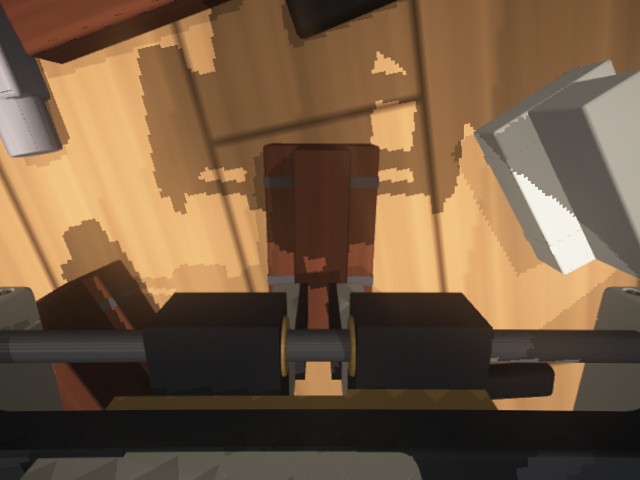

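View pics/s4.png

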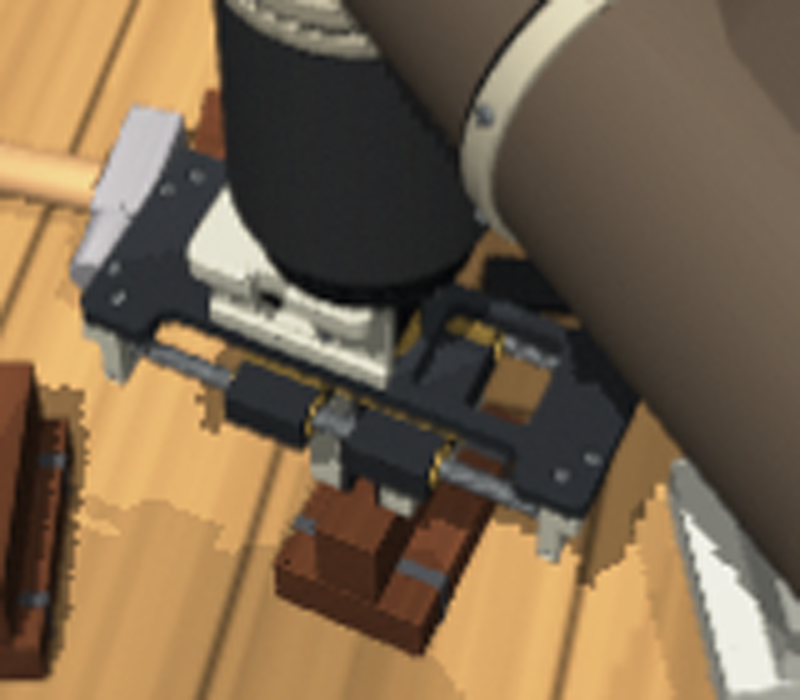

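jog_arm([
  [0,0,8,0],
  [0,3,8,0],
  [0,3,0,0],
  [0,3,0,0],
  [0,0,0,0],
  [0,0,0,0],
  [0,0,-6,0],
  [0,0,-10,0],
  [0,0,-10,0],
  [0,0,-6,0],
], fingers=44)

```text
clock: 7.27
tool_pos: [0.4851, 0.222, 0.0079]
orientation: [179.9, -0.1, -101.6]
force: [0.0, -0.4, -0.6]
opening: 0.0439
```

jog_arm([
  [0,0,0,0],
  [0,0,0,0],
  [0,0,0,0],
  [0,0,0,0],
  [0,0,0,0],
  [0,0,0,0],
  [0,0,0,0],
  [0,0,0,0],
  [0,0,0,0],
  [0,0,0,0],
], fingers=10)

```text
clock: 8.1
tool_pos: [0.4861, 0.223, 0.0102]
orientation: [-180.0, 0.0, -101.6]
force: [-0.7, 1.0, -0.1]
opening: 0.0257
```

jog_arm([
  [0,0,15,0],
  [0,0,35,0],
  [6,-20,20,0],
  [7,-29,0,2],
  [7,-29,0,2],
  [7,-29,0,2],
  [7,-29,0,2],
  [7,-29,0,2],
  [7,-29,0,1],
  [0,-9,0,1],
])

```text
clock: 8.93
tool_pos: [0.5339, 0.0167, 0.0797]
orientation: [179.9, -0.0, -89.7]
force: [0.6, 0.0, -1.7]
opening: 0.0255
```

jog_arm([
  [0,0,0,0],
  [0,0,0,0],
  [0,0,0,0],
  [0,0,0,0],
  [0,0,0,0],
  [0,0,0,0],
  [0,0,0,0],
  [0,0,0,0],
  [0,0,0,0],
  [0,0,0,0],
])

```text
clock: 9.77
tool_pos: [0.534, 0.02, 0.0801]
orientation: [-180.0, 0.0, -89.6]
force: [0.0, 0.4, -2.4]
opening: 0.0259
```

```bash
python3 - <<'E'
from h import *
s,o=shot("wrist","w5");print(o["clock"],o["tool_pos"],o["orientation"],o["opening"],o["force"],o["joint_pos"])
s,_=shot("side","s5",(180,120,420,320),3.2)
E
```

```text
9.7667 [0.53398575 0.01996075 0.08007703] [-1.79997742e+02  1.98096860e-03 -8.95853212e+01] 0.025862447973588644 [ 0.04010765  0.40019692 -2.36010714] [ 2.31747655e+01  1.30985617e+01 -2.54849244e+01 -1.21957671e-03
 -5.14136658e+01 -2.27593261e+01]
```

View pics/w5.png

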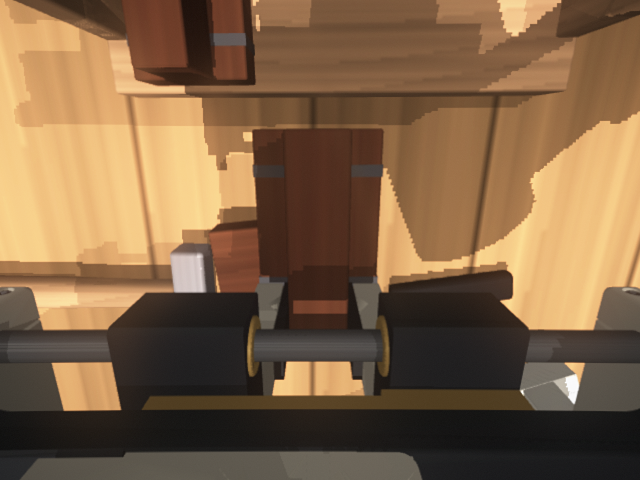

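View pics/s5.png

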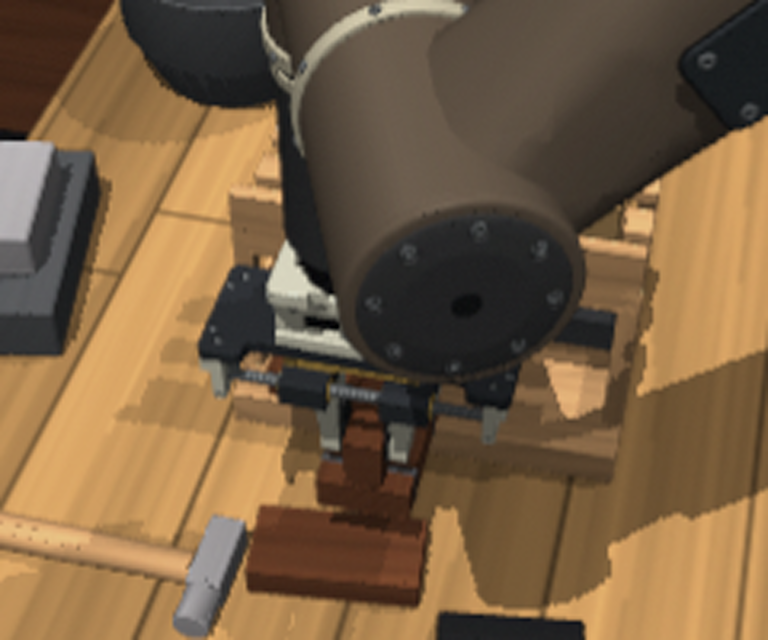

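```bash
python3 - <<'E'
from h import *
s,o=load("pics/w5.pkl"); save(s["image"],"w5z",(100,0,320,135),3.5);save(s["image"],"w5y",(400,0,600,135),3.5)
E
```

```text
(no output)
```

View pics/w5z.png

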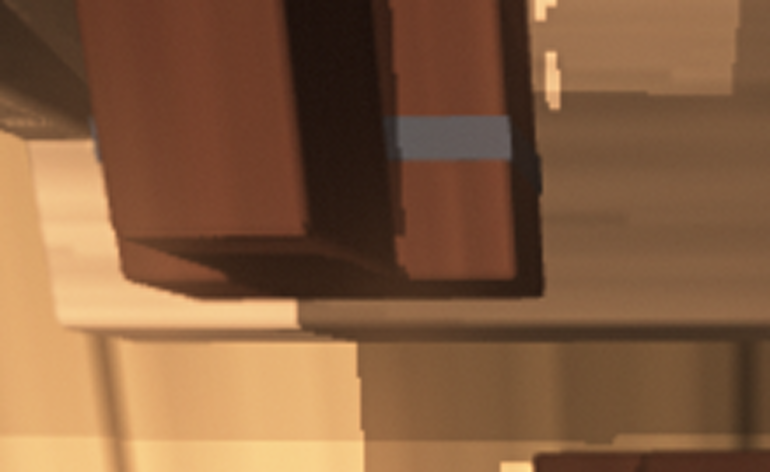

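View pics/w5y.png

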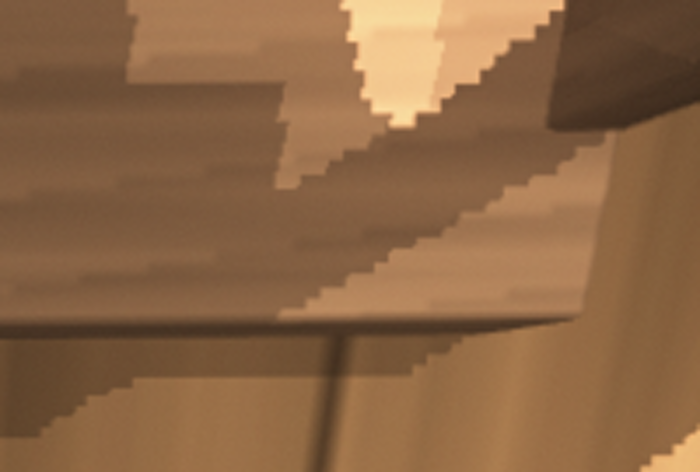

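```bash
python3 - <<'E'
from h import *
s,o=load("pics/w5.pkl")
def pr(n,p,h,off,sc): print(n,np.round(plane(s,[[a/sc+off[0],b/sc+off[1]] for a,b in p],h,o)*1000,1)[:,:2].tolist())
L=((100,0),3.5);R=((400,0),3.5)
pr("deck L",[(60,327),(300,328),(765,327)],.03,*L)
pr("deck R",[(5,319),(300,319),(575,318)],.03,*R)
pr("post R front bottom",[(548,128),(625,128)],.03,*R)
pr("post L",[(28,138),(92,138)],.03,*L)
pr("res bot",[(200,297),(541,295)],.03,*L)
pr("res basetop right",[(515,278),(500,0)],.058,*L)
pr("res rib top",[(120,235),(308,235)],.1,*L)
pr("res rib right edge",[(308,235),(284,0)],.1,*L)
q=lambda p:plane(s,p,.0,o)
quad(s,o,[(287,130),(352,130),(350,330),(287,330)],.1485-.0107+.0,(0,0),1,"held rib")
E
```

```text
deck L [[663.7, -81.7], [620.0, -82.2], [534.5, -83.2]]
deck R [[481.2, -84.9], [427.4, -85.1], [377.6, -85.3]]
post R front bottom [[389.2, -115.8], [375.9, -115.8]]
post L [[664.1, -112.3], [652.9, -112.5]]
res bot [[637.5, -87.2], [575.5, -88.3]]
res basetop right [[574.9, -87.7], [575.0, -126.0]]
res rib top [[617.4, -87.0], [593.4, -87.3]]
res rib right edge [[593.4, -87.3], [593.5, -113.1]]
held rib c [533.9 -18.6] len 84.8 ang 90.23 w 26.1
```

jog_arm([
  [3,0,-15,0.3],
  [2,-5,-14,0],
  [0,-15,0,0],
  [0,-15,0,0],
  [0,-15,0,0],
  [0,-14,0,0],
  [0,-12,0,0],
  [0,-10,0,0],
  [0,0,0,0],
  [0,0,0,0],
])

```text
clock: 10.7
tool_pos: [0.539, -0.0666, 0.0511]
orientation: [-180.0, 0.0, -89.4]
force: [1.0, -0.1, -2.8]
opening: 0.026
```

```bash
python3 - <<'E'
from h import *
s,o=shot("side","s6",(220,140,420,290),4);o=get_obs();print(o["clock"],o["tool_pos"],o["force"])
E
```

```text
10.75 [ 0.53903203 -0.06620054  0.0510576 ] [-0.93306552 -0.0944519  -3.41434792]
```

View pics/s6.png

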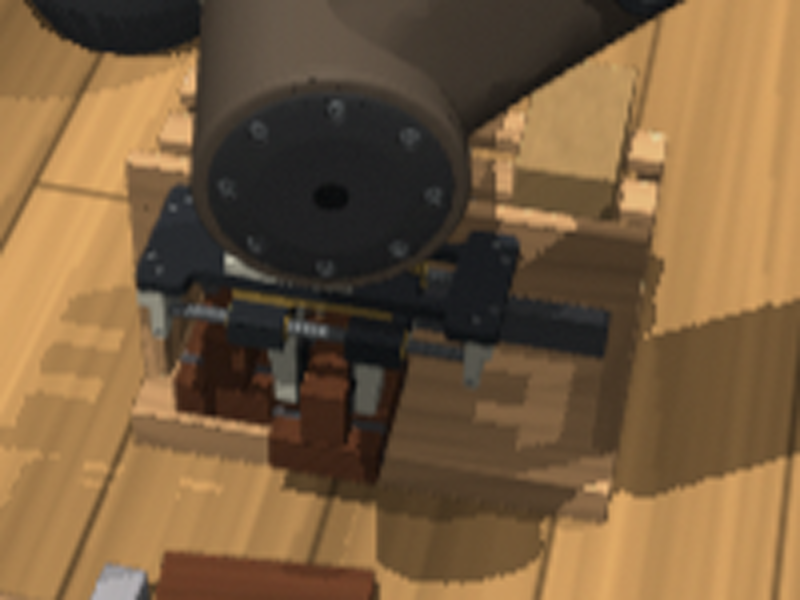

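jog_arm([
  [0,-2,0,0],
  [0,-2,0,0],
  [0,-1,0,0],
  [0,-1,0,0],
  [0,-1,0,0],
  [0,-1,0,0],
  [0,0,0,0],
  [0,0,0,0],
  [0,0,0,0],
  [0,0,0,0],
])

```text
clock: 11.58
tool_pos: [0.5391, -0.0735, 0.0511]
orientation: [-180.0, 0.0, -89.3]
force: [-1.2, 5.6, -1.7]
opening: 0.0259
```

jog_arm([
  [0,2,-3,0.1],
  [0,0,-4,0],
  [0,0,-3,0],
  [0,0,-1,0],
  [2,0,0,0],
  [2,0,0,0],
  [2,0,0,0],
  [2,0,0,0],
  [2,0,0,0],
  [2,0,0,0],
])

```text
clock: 12.42
tool_pos: [0.5495, -0.0728, 0.0402]
orientation: [179.8, -0.0, -89.2]
force: [-6.8, -0.7, 8.4]
opening: 0.0257
```

jog_arm([
  [1,0,0,0],
  [1,0,0,0],
  [1,0,0,0],
  [0.5,0,0,0],
  [0,0,0,0],
  [0,0,0,0],
  [0,0,0,0],
  [0,0,0,0],
  [0,0,0,0],
  [0,0,0,0],
])

```text
clock: 13.25
tool_pos: [0.5531, -0.0729, 0.0402]
orientation: [179.9, -0.0, -89.2]
force: [-6.5, -0.1, 7.8]
opening: 0.0256
```

jog_arm([
  [0.5,0,0,0],
  [0.5,0,0,0],
  [0.5,0,0,0],
  [0.5,0,0,0],
  [0.5,0,0,0],
  [0,0,0,0],
  [0,0,0,0],
  [0,0,0,0],
  [0,0,0,0],
  [0,0,0,0],
])

```text
clock: 14.08
tool_pos: [0.5542, -0.0729, 0.0403]
orientation: [179.7, -0.0, -89.2]
force: [-11.0, 2.4, 12.9]
opening: 0.0255
```

```bash
python3 - <<'E'
from h import *
s,o=shot("side","s7",(240,180,380,280),5.5);o=get_obs();print(o["clock"],o["tool_pos"],o["force"])
E
```

```text
14.1333 [ 0.5542239  -0.07284334  0.04024879] [-12.57093132   1.68472211  13.57285013]
```

View pics/s7.png

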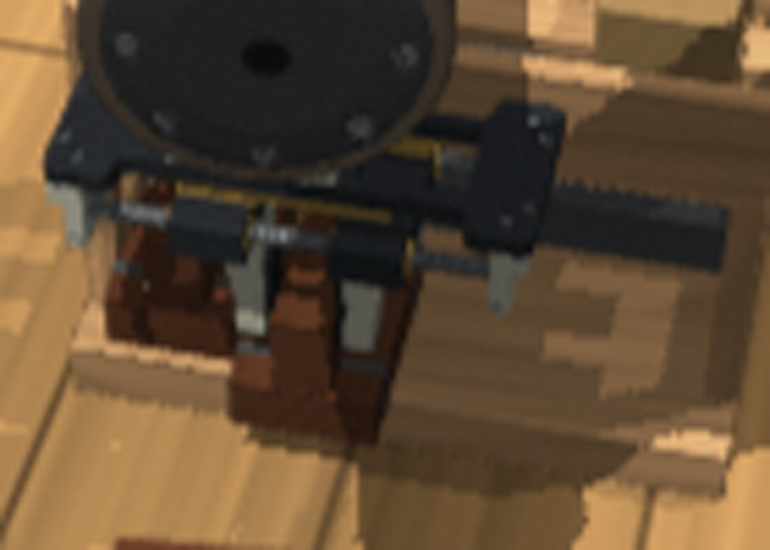

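jog_arm([
  [-1.5,0,0,0],
  [-1,0,0,0],
  [0,0,0,0],
  [0,2,0,0],
  [0,6,0,0],
  [0,8,0,0],
  [0,8,0,0],
  [0,8,0,0],
  [0,6,0,0],
  [0,0,0,0],
], fingers=34)

```text
clock: 14.97
tool_pos: [0.5547, -0.0327, 0.0401]
orientation: [-180.0, 0.0, -89.1]
force: [-1.0, -0.4, 0.1]
opening: 0.034
```

jog_arm([
  [0,2,-10,0],
  [0,0,-12,0],
  [0,0,-11,0],
  [0,0,0,0],
  [0,0,0,0],
  [0,0,0,0],
  [0,0,0,0],
  [0,0,0,0],
  [0,0,0,0],
  [0,0,0,0],
], fingers=0)

```text
clock: 15.8
tool_pos: [0.5547, -0.0321, 0.0074]
orientation: [-180.0, 0.0, -89.2]
force: [0.7, 0.2, 0.1]
opening: 0.0001
```

```bash
python3 - <<'E'
from h import *
s,o=shot("wrist","w8");print(o["clock"],o["tool_pos"],o["orientation"],o["opening"],o["force"])
s,o=shot("side","s8",(240,180,380,280),5.5)
E
```

```text
15.8 [ 0.55470412 -0.0321447   0.00744641] [-1.79960153e+02  1.03949792e-02 -8.91981688e+01] 0.00012251481597680815 [0.71217733 0.17575105 0.10864787]
```

View pics/w8.png

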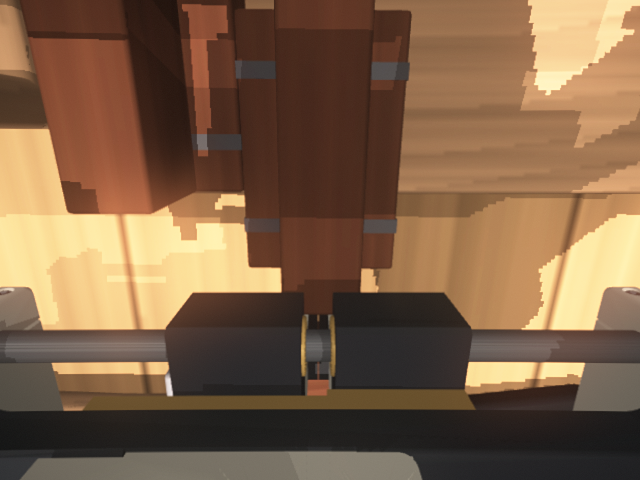

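View pics/s8.png

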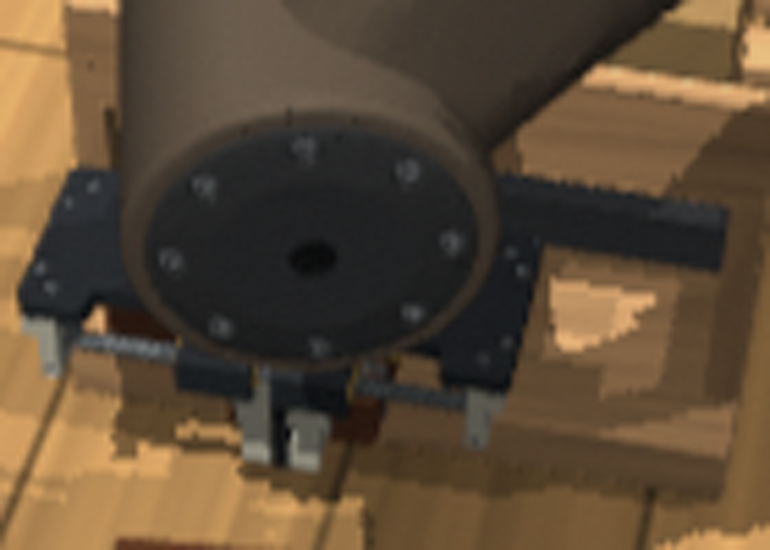

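jog_arm([
  [0,0,-6,0],
  [0,0,-4,0],
  [0,-2,0,0],
  [0,-2,0,0],
  [0,-2,0,0],
  [0,-2,0,0],
  [0,-2,0,0],
  [0,-2,0,0],
  [0,-2,0,0],
  [0,-2,0,0],
])

```text
clock: 16.73
tool_pos: [0.5544, -0.0483, -0.0029]
orientation: [180.0, 0.0, -89.2]
force: [-0.2, 0.9, -0.0]
opening: 0.0004
```

```bash
python3 - <<'E'
from h import *
s,o=shot("wrist","w9");print(o["clock"],o["tool_pos"],o["orientation"],o["opening"],o["force"])
E
```

```text
16.7333 [ 0.55443022 -0.04831263 -0.00291726] [ 1.79998339e+02  3.36101503e-03 -8.91956834e+01] 0.00043807666232817454 [-0.22477596  0.90586921 -0.01481094]
```

View pics/w9.png

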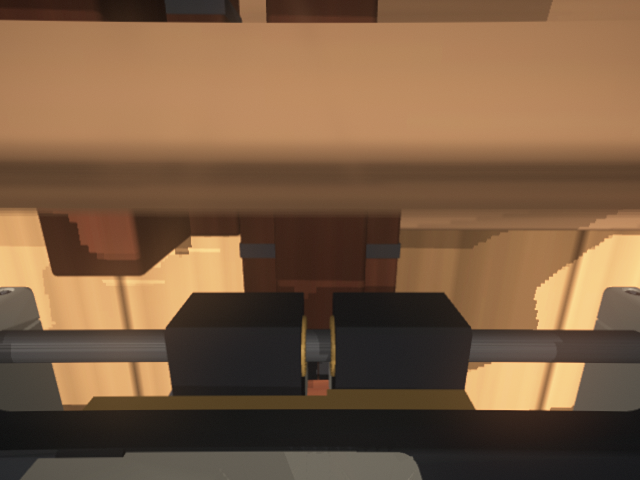

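jog_arm([
  [0,-1.5,0,0],
  [0,-1.5,0,0],
  [0,-1.5,0,0],
  [0,-1.5,0,0],
  [0,-1.5,0,0],
  [0,-1,0,0],
  [0,-1,0,0],
  [0,-0.5,0,0],
  [0,0,0,0],
  [0,0,0,0],
])

```text
clock: 17.62
tool_pos: [0.5545, -0.0583, -0.0029]
orientation: [-180.0, -0.0, -89.2]
force: [0.1, 0.3, 0.1]
opening: 0.0004
```

```bash
python3 - <<'E'
from h import *
s,o=shot("wrist","w10");print(o["clock"],o["tool_pos"],o["force"],o["moment"])
s,o=shot("side","s10",(240,180,380,280),5.5)
E
```

```text
17.6167 [ 0.55451562 -0.05828005 -0.00290218] [0.08892008 0.31067384 0.1257967 ] [ 0.11768261 -0.06254574 -0.00258089]
```

View pics/w10.png

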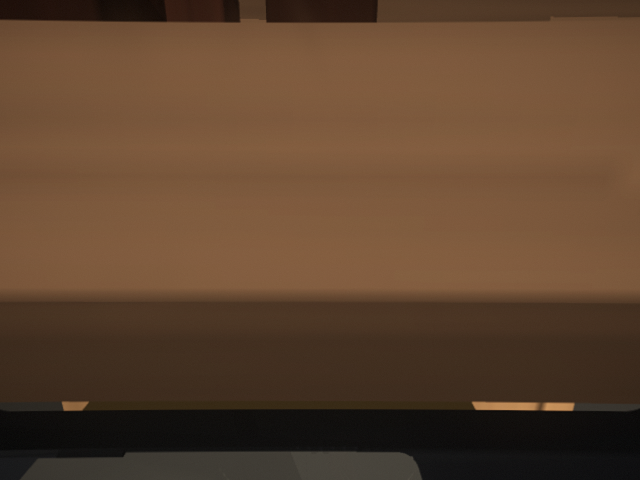

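View pics/s10.png

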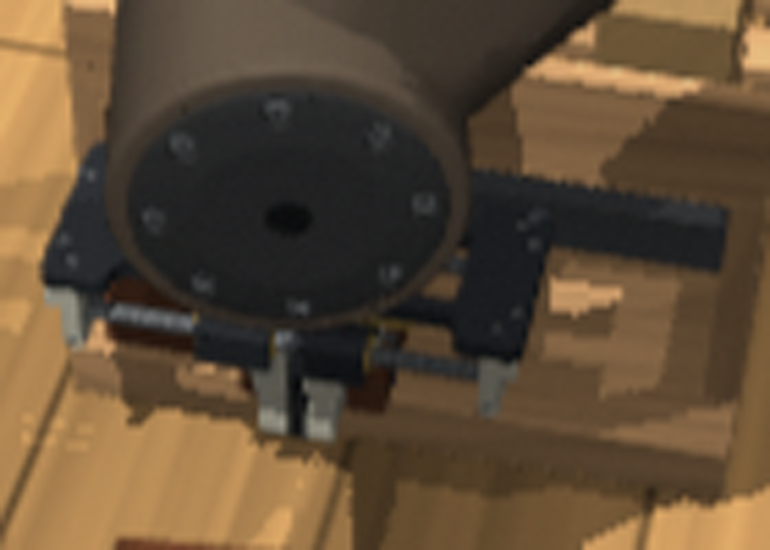

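jog_arm([
  [0,-1,0,0],
  [0,-1,0,0],
  [0,-1,0,0],
  [0,-1,0,0],
  [0,-1,0,0],
  [0,-1,0,0],
  [0,-1,0,0],
  [0,-1,0,0],
  [0,-1,0,0],
  [0,-1,0,0],
])

```text
clock: 18.55
tool_pos: [0.5545, -0.0683, -0.0029]
orientation: [180.0, 0.0, -89.2]
force: [-0.6, 0.9, -0.1]
opening: 0.0007
```

jog_arm([
  [0,-0.5,0,0],
  [0,-0.5,0,0],
  [0,-0.5,0,0],
  [0,-0.5,0,0],
  [0,-0.5,0,0],
  [0,-0.5,0,0],
  [0,-0.5,0,0],
  [0,-0.5,0,0],
  [0,0,0,0],
  [0,0,0,0],
])

```text
clock: 19.38
tool_pos: [0.5545, -0.0723, -0.0029]
orientation: [180.0, -0.0, -89.2]
force: [-0.5, 0.6, 0.5]
opening: 0.0006
```

jog_arm([
  [0,-0.5,0,0],
  [0,-0.5,0,0],
  [0,-0.5,0,0],
  [0,-0.5,0,0],
  [0,-0.5,0,0],
  [0,-0.5,0,0],
  [0,-0.5,0,0],
  [0,-0.5,0,0],
  [0,0,0,0],
  [0,0,0,0],
])

```text
clock: 20.22
tool_pos: [0.5545, -0.0732, -0.0028]
orientation: [-180.0, 0.1, -89.1]
force: [-5.9, 23.5, 3.5]
opening: 0.0002
```

```bash
python3 - <<'E'
from h import *
s,o=shot("side","s11",(240,180,380,280),5.5);print(o["tool_pos"],o["force"],o["moment"])
E
```

```text
[ 0.55454125 -0.07321676 -0.00283976] [-5.94152825 23.46963429  3.48807642] [ 5.08649353  1.19355515 -0.1619411 ]
```

View pics/s11.png

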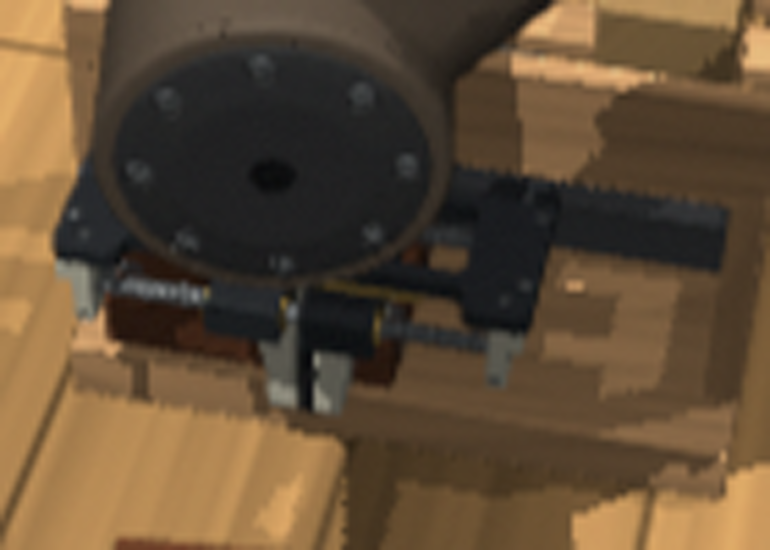

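jog_arm([
  [0,6,0,0],
  [0,12,0,0],
  [0,12,0,0],
  [0,12,0,0],
  [0,14,4,0],
  [0,14,10,0],
  [0,10,10,0],
  [0,0,10,0],
  [0,0,0,0],
  [0,0,0,0],
])

```text
clock: 21.1
tool_pos: [0.555, 0.0041, 0.0319]
orientation: [-179.9, 0.0, -89.2]
force: [0.0, -0.7, 0.4]
opening: 0.0005
```

```bash
python3 - <<'E'
from h import *
s,o=shot("wrist","w12");print(o["clock"],o["tool_pos"],o["force"],o["moment"])
E
```

```text
21.1 [0.55499712 0.00412727 0.03187109] [ 0.04782322 -0.74475171  0.38821524] [0.08203982 0.00648532 0.00021817]
```

View pics/w12.png

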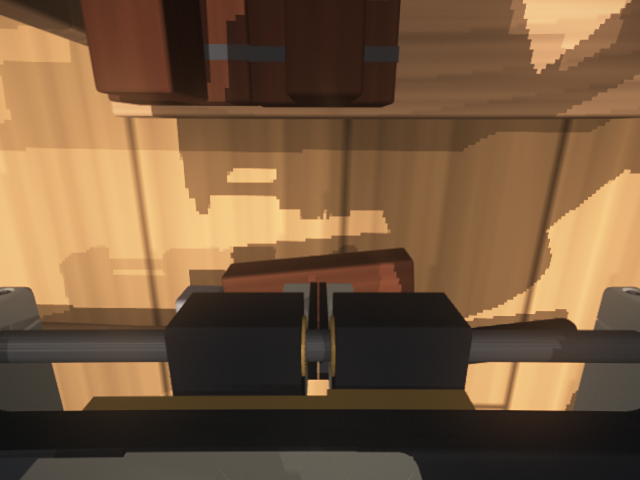

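```bash
python3 - <<'E'
from h import *
s,o=load("pics/w12.pkl"); save(s["image"],"w12z",(75,0,415,130),2.3)
E
```

```text
(no output)
```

View pics/w12z.png

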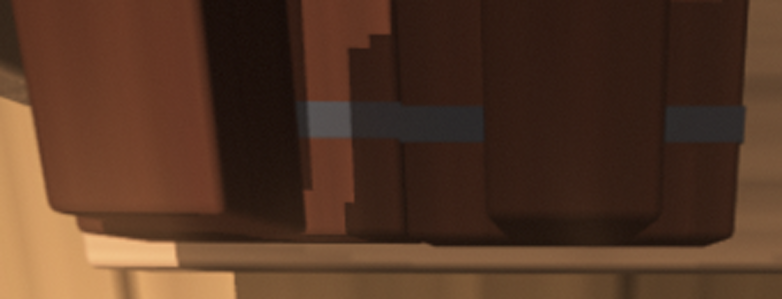

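```bash
python3 - <<'E'
from h import *
s,o=load("pics/w12.pkl")
R=np.array([[np.sin(.0126),-np.cos(.0126)],[np.cos(.0126),np.sin(.0126)]]) # rows: rack x axis, rack y axis in world
def rk(n,p,h): 
    P=plane(s,[[a/2.3+75,b/2.3] for a,b in p],h,o)*1000
    print(n,np.round((P[:,:2]-[520.65,-113.7])@R.T,1).tolist())
rk("res rib top front",[(52,211),(222,212)],.1)
rk("wide rib top front",[(490,215),(662,217)],.1)
rk("res base bot",[(180,239),(400,241)],.03)
rk("wide base bot",[(430,244),(705,243)],.03)
rk("wide base top front R",[(736,234)],.058)
rk("bands res",[(300,119),(400,121)],.058)
rk("bands wide",[(405,123),(485,123),(740,123)],.058)
rk("deck edge",[(90,266),(760,268)],.03)
E
```

```text
res rib top front [[-24.6, 109.2], [-24.5, 84.8]]
wide rib top front [[-24.7, 46.0], [-24.9, 21.0]]
res base bot [[-24.0, 121.9], [-24.1, 72.2]]
wide base bot [[-24.7, 65.4], [-24.3, 2.9]]
wide base top front R [[-24.4, 1.7]]
bands res [[-4.7, 84.4], [-4.9, 65.8]]
bands wide [[-5.2, 64.9], [-5.2, 49.9], [-5.1, 2.3]]
deck edge [[-29.9, 143.2], [-29.7, -10.0]]
```

jog_arm([
  [-20,0,-5,0],
  [-20,-8,-10,0],
  [-20,-14,-10,0],
  [-10,-14,-10,0],
  [0,-14,0,0],
  [0,-12,0,0],
  [0,-5,0,0],
  [0,-2,0,0],
  [0,-2,0,0],
  [0,-2,0,0],
])

```text
clock: 21.98
tool_pos: [0.4844, -0.0695, -0.0041]
orientation: [180.0, -0.0, -89.2]
force: [-0.3, -0.9, 1.7]
opening: 0.0001
```

jog_arm([
  [0,-1,0,0],
  [0,-1,0,0],
  [0,-1,0,0],
  [0,-1,0,0],
  [0,-1,0,0],
  [0,0,0,0],
  [0,0,0,0],
  [0,0,0,0],
  [0,0,0,0],
  [0,0,0,0],
])

```text
clock: 22.82
tool_pos: [0.4844, -0.0741, -0.004]
orientation: [180.0, -0.0, -89.2]
force: [-0.0, 0.6, -0.0]
opening: 0.0002
```

```bash
python3 - <<'E'
from h import *
o=get_obs();print(o["clock"],o["tool_pos"],o["force"],o["moment"])
E
```

```text
22.8167 [ 0.48437084 -0.07414305 -0.00397616] [-0.0262223   0.55314451 -0.03236795] [ 0.0937189  -0.01432351  0.02114315]
```

jog_arm([
  [0,-0.5,0,0],
  [0,-0.5,0,0],
  [0,-0.5,0,0],
  [0,-0.5,0,0],
  [0,-0.5,0,0],
  [0,-0.5,0,0],
  [0,0,0,0],
  [0,0,0,0],
  [0,0,0,0],
  [0,0,0,0],
])

```text
clock: 23.65
tool_pos: [0.4845, -0.074, -0.0039]
orientation: [-180.0, 0.2, -89.1]
force: [-8.2, 31.0, 5.2]
opening: 0.0008
```

```bash
python3 - <<'E'
from h import *
o=get_obs();print(o["clock"],o["tool_pos"],o["force"],o["moment"])
E
```

```text
23.65 [ 0.48452792 -0.07397024 -0.00386034] [-8.18289024 31.00704318  5.16526823] [ 6.5777396   1.82156918 -0.26298308]
```

```bash
python3 - <<'E'
from h import *
s,o=load("pics/w12.pkl")
print(plane(s,[[228,265],[405,250],[413,258]],.026,o)*1000)
s,o=load("pics/t1.pkl"); print(plane(s,[[180+317/3,150+170/3],[180+372/3,150+163/3],[180+388/3,150+275/3],[180+330/3,150+283/3]],.026)*1000)
s,o=load("pics/w5.pkl"); print("ink",plane(s,[[390,290],[510,272],[512,290]],.014,o)*1000)
E
```

```text
[[610.09707096   2.95040005  26.        ]
 [502.78966673  -8.44733938  26.        ]
 [497.49525546  -3.39646355  26.        ]]
[[606.37365947  68.05155421  26.        ]
 [613.36342375  11.87588861  26.        ]
 [497.6152115   -4.38301418  26.        ]
 [489.78614557  54.15007304  26.        ]]
ink [[475.19335061  62.92126821  14.        ]
 [381.06844801  46.27523039  14.        ]
 [376.84914649  61.92784339  14.        ]]
```

jog_arm([
  [0,6,0,0],
  [0,15,0,0],
  [5,18.5,0,0],
  [25,0,0,0],
  [25,0,0,0],
  [15,0,0,0],
  [0,0,-5,0],
  [0,0,-8,0],
  [0,0,-7,0],
  [0,0,0,0],
])

```text
clock: 24.48
tool_pos: [0.5521, -0.0381, -0.0259]
orientation: [179.8, -0.0, -89.2]
force: [-0.7, 0.2, -0.6]
opening: 0.0007
```

jog_arm([
  [0,-1,0,0],
  [0,-1,0,0],
  [0,-1,0,0],
  [0,-1,0,0],
  [0,-1,0,0],
  [0,-1,0,0],
  [0,-1,0,0],
  [0,-1,0,0],
  [0,0,0,0],
  [0,0,0,0],
])

```text
clock: 25.32
tool_pos: [0.5545, -0.0457, -0.0239]
orientation: [180.0, -0.0, -89.2]
force: [0.5, -0.4, -0.6]
opening: 0.0003
```

jog_arm([
  [0,-0.5,0,0],
  [0,-0.5,0,0],
  [0,-0.5,0,0],
  [0,-0.5,0,0],
  [0,-0.5,0,0],
  [0,-0.5,0,0],
  [0,-0.5,0,0],
  [0,-0.5,0,0],
  [0,0,0,0],
  [0,0,0,0],
])

```text
clock: 26.15
tool_pos: [0.5544, -0.0497, -0.024]
orientation: [180.0, 0.0, -89.2]
force: [-0.6, 0.6, -0.3]
opening: 0.0004
```

```bash
python3 - <<'E'
from h import *
o=get_obs();print(o["clock"],o["tool_pos"],o["force"],o["moment"])
s,o=shot("side","s13",(240,160,400,280),5)
E
```

```text
26.15 [ 0.55444011 -0.04968349 -0.02396297] [-0.63995003  0.59973328 -0.31465082] [ 0.08522548 -0.1049544   0.0176677 ]
```

View pics/s13.png

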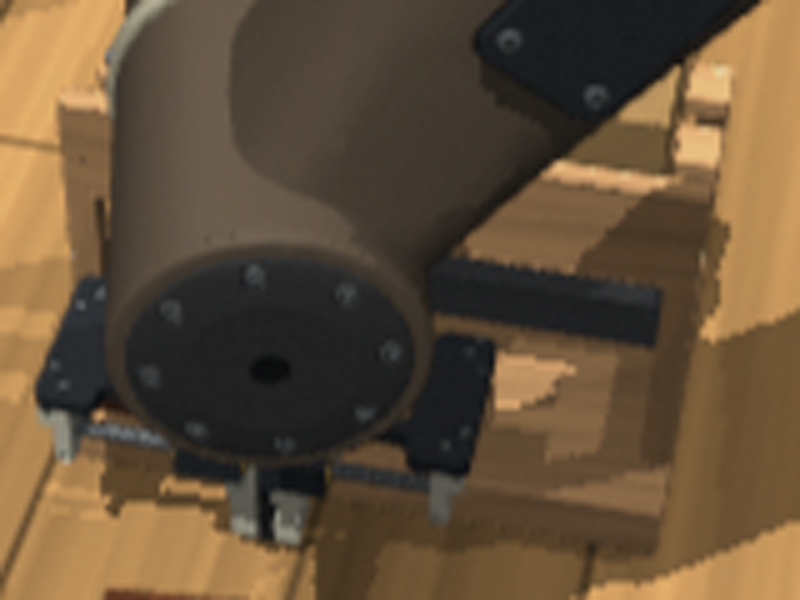

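jog_arm([
  [0,-0.7,0,0],
  [0,-0.7,0,0],
  [0,-0.7,0,0],
  [0,-0.7,0,0],
  [0,-0.7,0,0],
  [0,-0.7,0,0],
  [0,-0.7,0,0],
  [0,-0.7,0,0],
  [0,0,0,0],
  [0,0,0,0],
])

```text
clock: 27.03
tool_pos: [0.5553, -0.0503, -0.0231]
orientation: [-179.9, 0.3, -89.2]
force: [-9.8, 35.2, 11.6]
opening: 0.0004
```

jog_arm([
  [0,-0.7,0,0],
  [0,-0.7,0,0],
  [0,-0.7,0,0],
  [0,-0.7,0,0],
  [0,-0.7,0,0],
  [0,-0.7,0,0],
  [0,-0.7,0,0],
  [0,-0.7,0,0],
  [0,0,0,0],
  [0,0,0,0],
])

```text
clock: 27.87
tool_pos: [0.5557, -0.0504, -0.0223]
orientation: [-179.7, 0.5, -89.1]
force: [-20.9, 73.3, 24.1]
opening: 0.0008
```

jog_arm([
  [0,6,0,0],
  [0,6,0,0],
  [0,7,0,0],
  [0,8,0,0],
  [0,0,15,0],
  [0,0,25,0],
  [0,8,25,0],
  [0,18,20,0],
  [0,10,0,0],
  [0,0,0,0],
], fingers=50)

```text
clock: 28.7
tool_pos: [0.5556, 0.0033, 0.0622]
orientation: [-179.8, 0.0, -89.2]
force: [-0.1, -0.3, -0.6]
opening: 0.0499
```

```bash
python3 - <<'E'
from h import *
s,o=shot("wrist","w14");print(o["clock"],o["tool_pos"],o["orientation"],o["force"])
save(s["image"],"w14z",(75,0,415,150),2.3)
E
```

```text
28.7 [0.55555076 0.00332373 0.06224649] [-1.79838733e+02  4.77644387e-02 -8.91805137e+01] [-0.0758134  -0.34938507 -0.63241545]
```

View pics/w14.png

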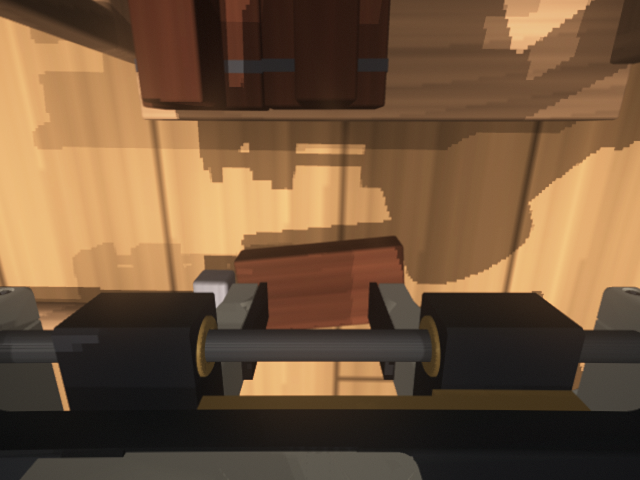

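jog_arm([
  [5,20,20,0],
  [7,30,25,0],
  [8,30,25,1],
  [8,30,15,1.5],
  [8,30,10,1.5],
  [8,30,5,1.5],
  [8,30,0,1.5],
  [8,30,0,1.5],
  [6,25,0,1.5],
  [2,12,0,0],
])

```text
clock: 29.58
tool_pos: [0.6227, 0.2708, 0.1587]
orientation: [179.9, -0.1, -79.1]
force: [0.2, -0.8, 0.5]
opening: 0.0501
```

jog_arm([
  [0,0,0,0],
  [0,0,0,0],
  [0,0,0,0],
  [0,0,0,0],
  [0,0,0,0],
  [0,0,0,0],
  [0,0,0,0],
  [0,0,0,0],
  [0,0,0,0],
  [0,0,0,0],
])

```text
clock: 30.42
tool_pos: [0.6225, 0.2691, 0.1611]
orientation: [-180.0, 0.0, -79.2]
force: [0.3, -0.3, -0.2]
opening: 0.0501
```

```bash
python3 - <<'E'
from h import *
s,o=shot("wrist","w15");print(o["clock"],o["tool_pos"],o["orientation"],o["force"])
save(s["image"],"w15z",(200,80,480,300),2.8)
E
```

```text
30.4167 [0.62245605 0.26910861 0.16114745] [-1.79994860e+02  4.91875051e-03 -7.91950943e+01] [ 0.34996543 -0.33134231 -0.17445575]
```

View pics/w15.png

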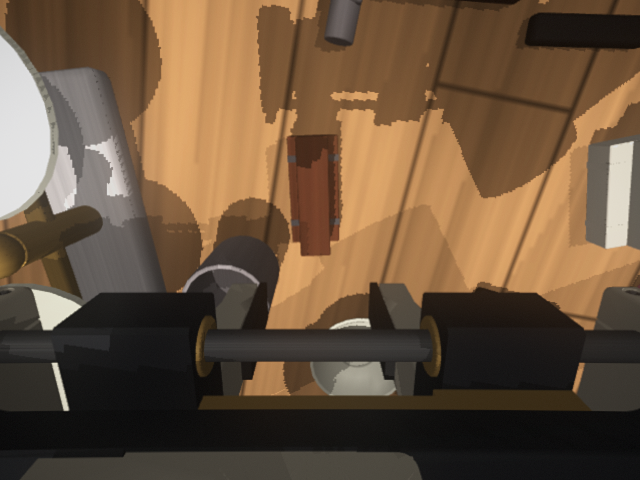

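View pics/w15z.png

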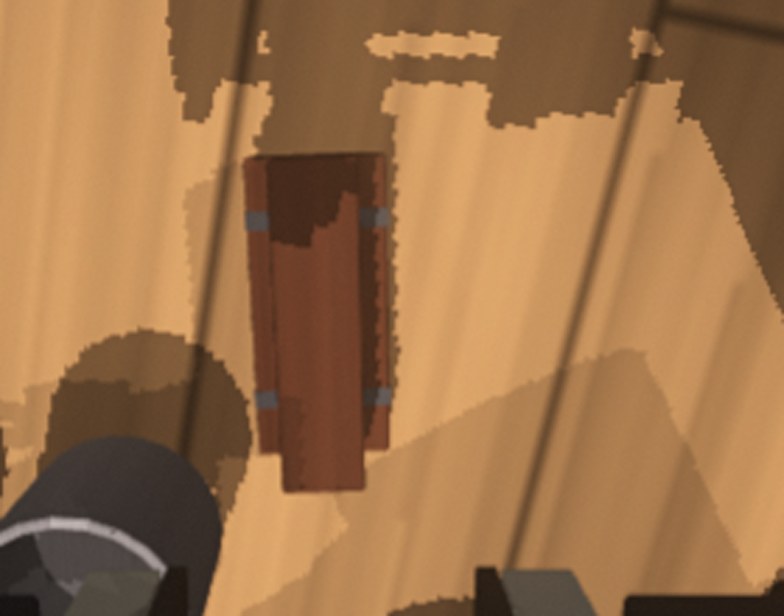

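```bash
python3 - <<'E'
from h import *
s,o=load("pics/w15.pkl")
quad(s,o,[(266,155),(358,155),(364,490),(284,490)],.07,(200,80),2.8,"rib")
quad(s,o,[(244,157),(385,153),(388,448),(262,452)],.028,(200,80),2.8,"base")
print("mug rim pts",plane(s,[[185,290],[228,265],[258,284]],.085,o)*1000)
t,_=load("pics/t1.pkl"); print("mug top",plane(t,[[180+38/3,150+75/3]],.085)*1000, plane(t,[[180+2/3,150+75/3],[180+75/3,150+75/3]],.085)*1000)
E
```

```text
rib c [631. 243.] len 99.0 ang 102.67 w 25.1
base c [630.8 243.5] len 98.7 ang 102.7 w 44.5
mug rim pts [[723.33389233 337.45343962  85.        ]
 [690.44447504 308.20801584  85.        ]
 [663.79971843 320.51530037  85.        ]]
mug top [[691.69622944 341.47211368  85.        ]] [[692.01243904 377.49524026  85.        ]
 [691.38396144 304.51771841  85.        ]]
```

jog_arm([
  [1.6,-1.2,-25,1],
  [1.6,-1.2,-30,0.9],
  [0,0,-30,0],
  [0,0,-25,0],
  [0,0,-18,0],
  [0,0,-12,0],
  [0,0,-9,0],
  [0,0,0,0],
  [0,0,0,0],
  [0,0,0,0],
], fingers=37)

```text
clock: 31.3
tool_pos: [0.6266, 0.2673, 0.0135]
orientation: [-179.9, 0.0, -77.3]
force: [-0.1, -1.0, -0.3]
opening: 0.0369
```

jog_arm([
  [0,0,0,0],
  [0,0,0,0],
  [0,0,0,0],
  [0,0,0,0],
  [0,0,0,0],
  [0,0,0,0],
  [0,0,0,0],
  [0,0,0,0],
  [0,0,5,0],
  [0,0,15,0],
], fingers=10)

```text
clock: 32.13
tool_pos: [0.6237, 0.2656, 0.0297]
orientation: [179.7, -0.1, -77.3]
force: [-0.9, -0.3, -2.2]
opening: 0.0254
```

jog_arm([
  [0,0,25,0],
  [0,0,25,0],
  [-12,-25,10,-1],
  [-17,-33,0,-2],
  [-17,-33,0,-2],
  [-17,-33,0,-2],
  [-17,-33,0,-2],
  [-17,-33,0,-2],
  [-17,-33,0,-1],
  [-17,-33,0,0],
])

```text
clock: 32.97
tool_pos: [0.4931, 0.0093, 0.092]
orientation: [180.0, 0.0, -89.4]
force: [0.5, -0.9, -2.2]
opening: 0.0258
```

jog_arm([
  [0,-5,-14,0],
  [0,-10,-16,0],
  [0,-10,-10,0],
  [0,-10,0,0],
  [0,-6,0,0],
  [0,0,0,0],
  [0,0,0,0],
  [0,0,0,0],
  [0,0,0,0],
  [0,0,0,0],
])

```text
clock: 33.8
tool_pos: [0.495, -0.0298, 0.0524]
orientation: [-180.0, 0.0, -89.3]
force: [-0.7, 0.2, -2.0]
opening: 0.0256
```

```bash
python3 - <<'E'
from h import *
s,o=shot("wrist","w16");print(o["clock"],o["tool_pos"],o["orientation"],o["force"],o["opening"])
E
```

```text
33.8 [ 0.49498866 -0.02977445  0.05240342] [-1.79962293e+02  1.22257768e-02 -8.92576598e+01] [-0.70806527  0.24875841 -2.04255544] 0.02563193651098725
```

View pics/w16.png

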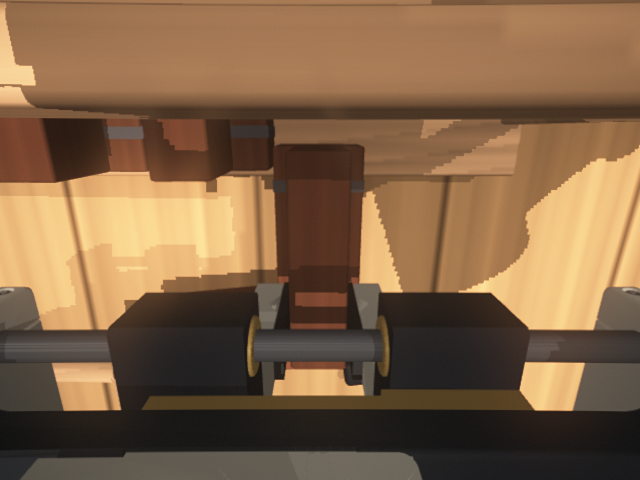

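jog_arm([
  [0,-10,0,0],
  [0,-12,0,0],
  [0,-10,0,0],
  [0,-8,0,0],
  [0,-1.5,-3,0],
  [0,0,-4,0],
  [0,0,-3,0],
  [0,0,0,0],
  [1,0,0,0],
  [1,0,0,0],
])

```text
clock: 34.68
tool_pos: [0.4952, -0.0719, 0.0426]
orientation: [179.9, -0.0, -89.3]
force: [-4.8, 0.5, 11.0]
opening: 0.0259
```

jog_arm([
  [0.5,0,0,0],
  [0.5,0,0,0],
  [0.5,0,0,0],
  [0.5,0,0,0],
  [0.5,0,0,0],
  [0.5,0,0,0],
  [0,0,0,0],
  [0,0,0,0],
  [0,0,0,0],
  [0,0,0,0],
])

```text
clock: 35.52
tool_pos: [0.4985, -0.072, 0.0426]
orientation: [179.9, -0.1, -89.3]
force: [-6.9, -0.0, 12.3]
opening: 0.0258
```

jog_arm([
  [0,0,1,0],
  [0.5,0,0,0],
  [0.5,0,0,0],
  [0.5,0,0,0],
  [0.5,0,0,0],
  [0,0,0,0],
  [0,0,0,0],
  [0,0,0,0],
  [0,0,0,0],
  [0,0,0,0],
])

```text
clock: 36.35
tool_pos: [0.4996, -0.0716, 0.0428]
orientation: [179.8, 0.0, -89.3]
force: [-9.6, 4.2, 9.6]
opening: 0.0257
```

```bash
python3 - <<'E'
from h import *
s,o=shot("side","s17",(240,160,400,280),5);print(o["clock"],o["tool_pos"],o["force"])
E
```

```text
36.35 [ 0.49963558 -0.07159978  0.04278488] [-9.57720993  4.17684267  9.58598364]
```

View pics/s17.png

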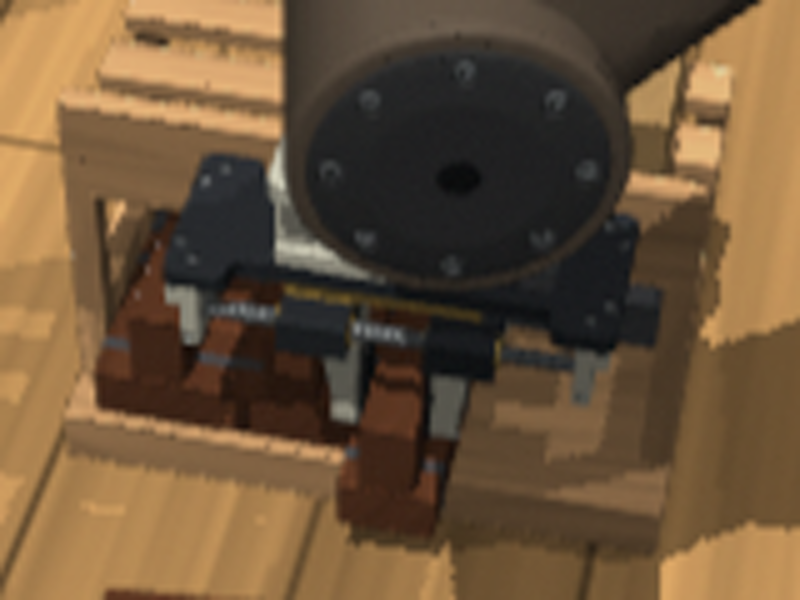

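jog_arm([
  [-1,0,0,0],
  [-0.8,0,0,0],
  [0,0,0,0],
  [0,3,0,0],
  [0,7,0,0],
  [0,10,0,0],
  [0,10,0,0],
  [0,10,0,0],
  [0,10,0,0],
  [0,2,0,0],
], fingers=33)

```text
clock: 37.23
tool_pos: [0.5001, -0.0179, 0.0432]
orientation: [-180.0, 0.0, -89.2]
force: [-0.2, 0.1, 0.2]
opening: 0.033
```

jog_arm([
  [0,0,-12,0],
  [0,0,-15,0],
  [0,0,-12,0],
  [0,0,-6,0],
  [0,0,0,0],
  [0,-3,0,0],
  [0,-3,0,0],
  [0,-3,0,0],
  [0,-3,0,0],
  [0,-3,0,0],
], fingers=0)

```text
clock: 38.07
tool_pos: [0.5003, -0.0349, -0.0014]
orientation: [-179.9, 0.0, -89.3]
force: [-0.3, 2.0, 1.6]
opening: 0.0004
```

jog_arm([
  [0,-3,0,0],
  [0,-3,0,0],
  [0,-3,0,0],
  [0,-3,0,0],
  [0,-3,0,0],
  [0,-3,0,0],
  [0,-3,0,0],
  [0,-3,0,0],
  [0,-2,0,0],
  [0,0,0,0],
])

```text
clock: 38.9
tool_pos: [0.4997, -0.0612, -0.002]
orientation: [180.0, -0.0, -89.3]
force: [-0.2, 0.6, 0.4]
opening: 0.0005
```

jog_arm([
  [0,7,0,0],
  [0,12,0,0],
  [0,14,0,0],
  [0,14,3,0],
  [0,14,15,0],
  [0,5,20,0],
  [0,0,12,0],
  [0,0,0,0],
  [0,0,0,0],
  [0,0,0,0],
])

```text
clock: 39.73
tool_pos: [0.4993, 0.0057, 0.0475]
orientation: [180.0, -0.0, -89.3]
force: [-0.8, 0.2, 0.2]
opening: 0.0005
```

```bash
python3 - <<'E'
from h import *
s,o=shot("wrist","w18");print(o["clock"],o["tool_pos"],o["orientation"],o["force"])
save(s["image"],"w18z",(75,0,415,170),2.3)
E
```

```text
39.7333 [0.49930152 0.00566219 0.04750587] [ 1.79960117e+02 -1.20588684e-04 -8.92818040e+01] [-0.78706893  0.16435639  0.18301739]
```

View pics/w18.png

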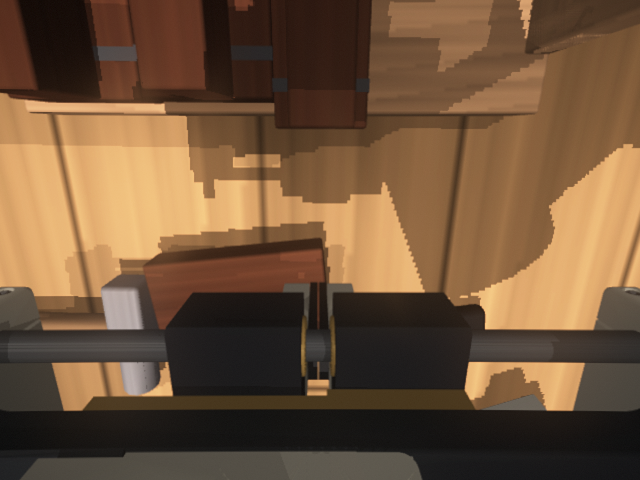

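```bash
python3 - <<'E'
from h import *
s,o=load("pics/w18.pkl")
R=np.array([[np.sin(.0126),-np.cos(.0126)],[np.cos(.0126),np.sin(.0126)]])
def rk(n,p,h):
    P=plane(s,p,h,o)*1000; print(n,np.round((P[:,:2]-[520.65,-113.7])@R.T,1).tolist(),P[:,1].round(1))
rk("nar base bot",[(275,128),(366,128)],.03)
rk("nar band",[(274,85),(369,85)],.058)
rk("wide base bot",[(180,102),(272,102)],.03)
rk("wide bands",[(235,53),(272,53)],.058)
print(plane(s,[[323,240],[328,285]],.026,o)*1000)
E
```

```text
nar base bot [[-37.7, 5.0], [-37.7, -47.4]] [-75.9 -76.6]
nar band [[-18.1, 1.5], [-18.1, -44.3]] [-95.6 -96.2]
wide base bot [[-24.0, 57.7], [-23.8, 6.1]] [-89.  -89.8]
wide bands [[-4.4, 19.3], [-4.3, 1.9]] [-109.1 -109.3]
[[496.27282556  -7.53376646  26.        ]
 [492.36225415  24.08452328  26.        ]]
```

jog_arm([
  [0,-12,0,0],
  [0,-12,0,0],
  [0,-7,-12,0],
  [0,0,-20,0],
  [0,0,-20,0],
  [0,0,-14,0],
  [0,0,-6,0],
  [0,-3,0,0],
  [0,-3,0,0],
  [0,-3,0,0],
])

```text
clock: 40.62
tool_pos: [0.5004, -0.0352, -0.0233]
orientation: [-179.9, 0.0, -89.3]
force: [-0.1, 0.1, -0.1]
opening: 0.0004
```

jog_arm([
  [0,-2,0,0],
  [0,-1.5,0,0],
  [0,-1.5,0,0],
  [0,-1.5,0,0],
  [0,-1.5,0,0],
  [0,-1.5,0,0],
  [0,-1.5,0,0],
  [0,-1.5,0,0],
  [0,-1,0,0],
  [0,0,0,0],
])

```text
clock: 41.45
tool_pos: [0.4997, -0.0485, -0.024]
orientation: [180.0, -0.0, -89.3]
force: [0.4, -0.4, 0.1]
opening: 0.0001
```

jog_arm([
  [0,-0.4,0,0],
  [0,-0.4,0,0],
  [0,-0.4,0,0],
  [0,-0.4,0,0],
  [0,-0.4,0,0],
  [0,0,0,0],
  [0,0,0,0],
  [0,0,0,0],
  [0,0,0,0],
  [0,0,0,0],
])

```text
clock: 42.28
tool_pos: [0.4999, -0.0503, -0.0239]
orientation: [180.0, -0.0, -89.3]
force: [0.1, -0.9, 0.7]
opening: 0.0005
```

jog_arm([
  [0,-0.3,0,0],
  [0,-0.3,0,0],
  [0,-0.3,0,0],
  [0,-0.3,0,0],
  [0,0,0,0],
  [0,0,0,0],
  [0,0,0,0],
  [0,0,0,0],
  [0,0,0,0],
  [0,0,0,0],
])

```text
clock: 43.12
tool_pos: [0.5001, -0.0509, -0.0238]
orientation: [-180.0, 0.0, -89.3]
force: [-1.1, 6.0, 1.0]
opening: 0.0004
```

jog_arm([
  [0,-0.3,0,0],
  [0,-0.3,0,0],
  [0,-0.3,0,0],
  [0,-0.3,0,0],
  [0,0,0,0],
  [0,0,0,0],
  [0,0,0,0],
  [0,0,0,0],
  [0,0,0,0],
  [0,0,0,0],
])

```text
clock: 43.95
tool_pos: [0.5006, -0.0509, -0.0235]
orientation: [-179.9, 0.1, -89.3]
force: [-3.7, 15.3, 4.5]
opening: 0.0
```

Firm contact at 15 N. I'll back off and inspect the row.

jog_arm([
  [0,2,0,0],
  [0,6,0,0],
  [0,8,0,0],
  [0,10,0,0],
  [0,2,15,0],
  [0,0,25,0],
  [0,6,25,0],
  [0,14,10,0],
  [0,0,0,0],
  [0,0,0,0],
])

```text
clock: 44.78
tool_pos: [0.5002, -0.0036, 0.0515]
orientation: [-179.9, 0.0, -89.2]
force: [-0.5, 0.3, -1.1]
opening: 0.0004
```

```bash
python3 - <<'E'
from h import *
s,o=shot("wrist","w19");print(o["clock"],o["tool_pos"],o["orientation"],o["force"])
save(s["image"],"w19z",(0,0,400,150),2)
E
```

```text
44.7833 [ 0.50020791 -0.00364163  0.05151997] [-1.79916272e+02  3.62625389e-02 -8.92197335e+01] [-0.47661597  0.25723449 -1.10039364]
```

View pics/w19z.png

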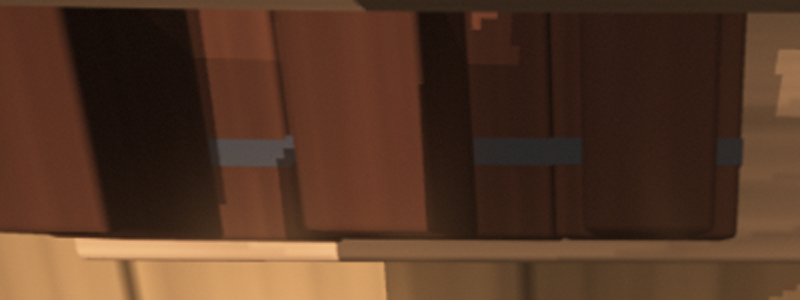

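jog_arm([
  [0,10,20,0],
  [-5,20,30,0],
  [-5,25,30,0],
  [-10,25,30,0],
  [-10,25,25,0],
  [-10,30,15,0],
  [-10,30,0,0],
  [-10,30,0,0],
  [-5,30,0,0],
  [0,20,0,0],
])

```text
clock: 45.67
tool_pos: [0.4336, 0.2419, 0.2]
orientation: [179.9, -0.0, -89.2]
force: [0.6, 0.4, 0.1]
opening: 0.0005
```

```bash
python3 - <<'E'
from h import *
s,o=shot("side","s20",(240,160,400,280),5);print(o["clock"],o["tool_pos"])
t,_=shot("top","t20"); w,_=shot("wrist","w20")
E
```

```text
45.6667 [0.43357429 0.24189917 0.19995935]
```

View pics/s20.png

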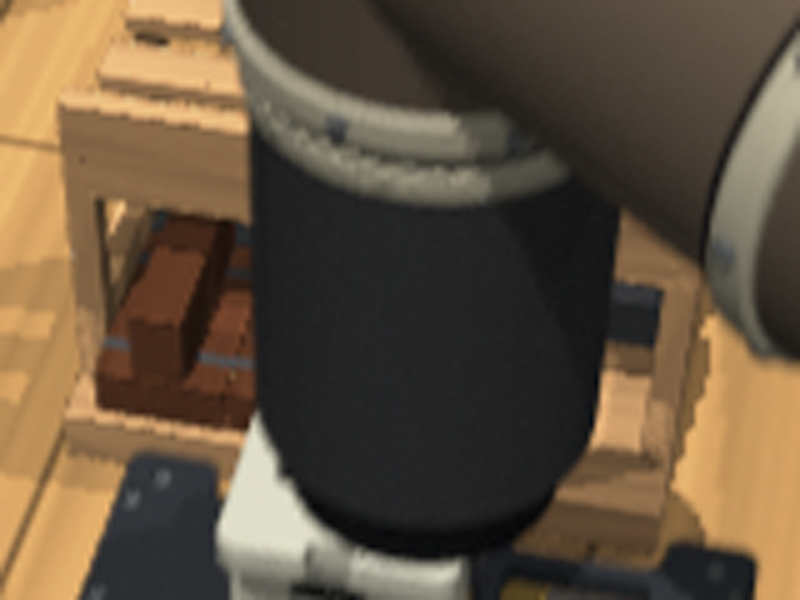

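View pics/t20.png

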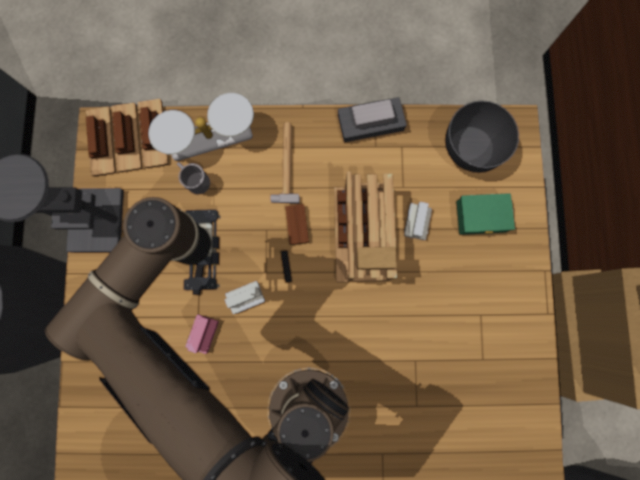

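jog_arm([
  [-10,10,10,0],
  [-10,35,0,0],
  [-10,35,0,0],
  [-10,35,0,0],
  [-10,35,0,0],
  [-10,35,0,0],
  [-10,35,0,0],
  [-10,35,0,0],
  [-10,30,0,0],
  [0,0,0,0],
])

```text
clock: 46.65
tool_pos: [0.3438, 0.5285, 0.2085]
orientation: [179.9, -0.1, -89.2]
force: [0.5, -0.7, -0.2]
opening: 0.0005
```

```bash
python3 - <<'E'
from h import *
s,o=shot("side","s21",(245,165,400,275),5);print(o["clock"],o["tool_pos"])
t,_=shot("top","t21",(325,160,405,290),4.5)
E
```

```text
46.65 [0.34381678 0.52850306 0.20850957]
```

View pics/s21.png

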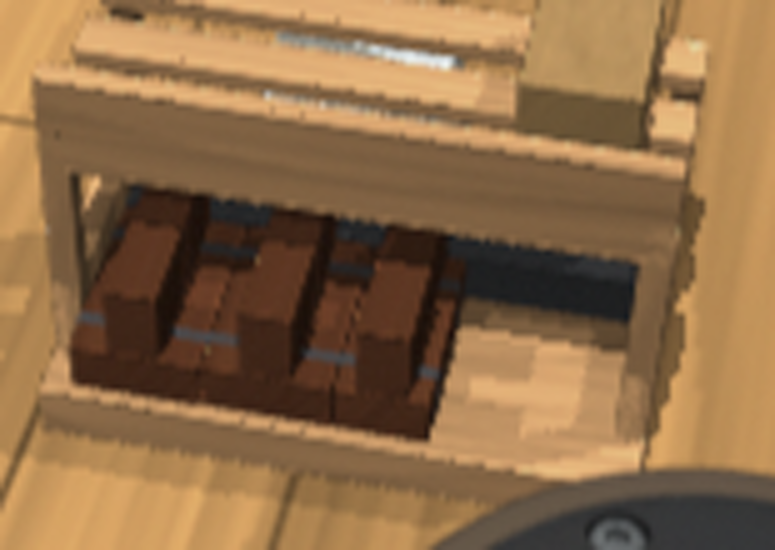

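View pics/t21.png

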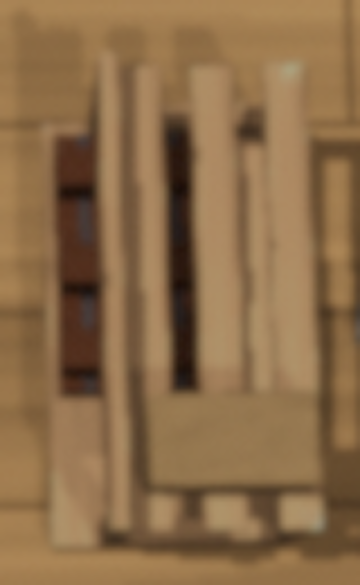

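```bash
python3 - <<'E'
from h import *
R=np.array([[np.sin(.0126),-np.cos(.0126)],[np.cos(.0126),np.sin(.0126)]])
s,_=load("pics/s21.pkl"); P=plane(s,[[a/5+245,b/5+165] for a,b in[(75,382),(200,400),(333,420),(428,438)]],.03)*1000
print(((P[:,:2]-[520.65,-113.7])@R.T).round(1))
t,_=load("pics/t21.pkl"); P=plane(t,[[a/4.5+325,b/4.5+160] for a,b in[(57,137),(58,393)]],.058)*1000
print(((P[:,:2]-[520.65,-113.7])@R.T).round(1))
E
```

```text
[[-21.8 126.9]
 [-20.1  65.5]
 [-18.9   0.6]
 [-20.3 -45.7]]
[[-21.2 128.1]
 [-24.5 -44.8]]
```

```bash
python3 -c "
from plant import *
print(close_job())"
```

```text
the job is handed in; nothing more can be done
None
```

I placed the wide mould next to the resident and the narrow mould next to that, pushed both back, closed the row up and handed the job in at about 46.8 s. One push probably broke a limit, so the run may be judged failed.

**Possible failure:** while I seated the wide mould, the wrist force rose to about 73 N, because I sent two push moves in a row without checking the force between them. That was the gripper's body pressing on the rib, so the 40 N body limit was very likely passed. I also pressed the body on the rack's lip with up to about 31 N while finding out how far it could reach.

**How I did it:**
- **No tilt:** the moves cannot slant the hand, so it stayed vertical throughout. I pushed the moulds home with the gripper's carriages and body held low in front of the lip.
- **Finger length:** the fingertips turned out to be about 38 mm short of the reported TCP. My first grasp missed because of this, and I corrected for it afterwards.
- **Order:** the wide mould was seated first, then the narrow one. The narrow one ended at about 15 N at the wrist. Contact with the stop itself could only be inferred from these forces.

**Last checks:**
- **Wrist camera:** after the final push, the three fronts looked flush with no gaps between the moulds. When each mould was last measured, the fronts of the resident and the wide mould agreed to about 0.5 mm. The narrow one I judged by eye only.
- **Far wall:** the resident's outer edge measured y = 127 to 128 mm, with the wall at 130 mm. The narrow mould's outer edge measured about -45 mm, where a fully tight row would give -44 mm.
- **Disagreement:** the side camera put the fronts at -19 to -22 mm in the rack's x, and the wrist camera at about -24 mm. The side camera had shown a similar bias earlier.
- **Bystanders:** none had visibly moved in the top view, but I did not measure each one.

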